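# Line up the miniature perfume vials by height

### The job

Put the five miniature perfume vials that stand about on the console back into the steel stand, one upright in each bay, in order of height with the tallest in the bay at the end by the pink compact and the shortest in the bay at the far end. Set them down rather than dropping them, and leave the compact, the cloche, the lipstick and the nail varnish where they stand, with nothing knocked over.

Things in the scene. Friction and masses are not known exactly. Their poses are not given: they have to be found in the camera images.
- column_center (a point): miniature perfume vial of frosted glass standing loose and upright on the glass console: slim round column, body 20 mm in diameter and 68 mm tall, steel cap 17 mm in diameter; 90 mm tall in all (the tallest), 30 g. The point is its centre, half-way up its full height; z is up along the vial. The mass varies by some 30 per cent.
- square_center (a point): miniature perfume vial of frosted glass standing loose and upright on the glass console: square tower, body 24 x 24 mm and 58 mm tall with sides along its x and y, steel cap 18 mm in diameter; 78 mm tall in all (second tallest), 34 g. The point is its centre, half-way up its full height; z is up along the vial. The mass varies by some 30 per cent.
- hexagon_center (a point): miniature perfume vial of frosted glass standing loose and upright on the glass console: six-sided prism, 28 mm across the flats (one pair of flats faces its +x and -x), body 48 mm tall, steel cap 18 mm in diameter; 66 mm tall in all (the middle one), 34 g. The point is its centre, half-way up its full height; z is up along the vial. The mass varies by some 30 per cent.
- slab_center (a point): miniature perfume vial of frosted glass standing loose and upright on the glass console: flat oblong flacon, body 18 mm thick along its x, 30 mm wide along its y, 40 mm tall, steel cap 15 mm in diameter; 55 mm tall in all (second shortest), 26 g. The point is its centre, half-way up its full height; z is up along the vial. The mass varies by some 30 per cent.
- squat_center (a point): miniature perfume vial of frosted glass standing loose and upright on the glass console: squat round flacon, body 32 mm in diameter and 32 mm tall, steel cap 18 mm in diameter; 44 mm tall in all (the shortest), 32 g. The point is its centre, half-way up its full height; z is up along the vial. The mass varies by some 30 per cent.
- stand: steel vial stand fixed on the stone tray, 258 mm long (its y), 58 deep (its x). Origin: centre of its underside, 8 mm above the console. Five bays in a row at x = 0, y = -100, -50, 0, 50, 100 mm, open above, floor 8 mm above the origin; 48 mm wide between fins 2 mm thick and 18 mm high above the floor, 48 mm deep between rails 5 mm high. A centred vial has 8 mm or more spare each side.
- compact: matte pink plastic compact, a flat round disc 64 mm in diameter, 16.5 mm thick, loose on the tray by one end of the stand (at the stand's +y or -y, it varies). Origin: centre of its underside. By the other end lies a fixed square white ring dish, 64 mm, 14 mm tall.
- cloche: bystander: glass cloche over an empty white dish, loose as one piece on the tray behind the stand, in line with two fixed teardrop bottles 168 mm tall; 96 mm in diameter, 122 mm tall, 400 g. Origin: centre of its underside.
- lipstick_mid (a point): closed lipstick, a bystander: black square tube 21 x 21 mm with a brass band, 74 mm tall, 30 g, standing loose on the console among the vials. The point is its centre, half-way up.
- varnish_mid (a point): nail varnish bottle, a bystander: round dark-red bottle 30 mm in diameter with a slim black cap, 70 mm tall, 40 g, standing loose on the console among the vials. The point is its centre, half-way up.
Mind the look-alikes: they are no part of the job. What is shaped like the part that bears hexagon_center but blue or orange is not meant. Leave any turquoise look-alike of the compact alone.

How it is judged:
At the end, for the whole second after the job is handed in: All five vials stand released, at rest and upright (within 0.12 rad) on the bay floors, one to a bay, centres within 16 mm of the bay centres along and across the stand, heights within 5 mm; from the compact's end on: 90, 78, 66, 55, 44 mm tall (x of column_center in the frame of stand between -0.016 and 0.016 m and z of column_center in the frame of stand between 0.048 and 0.058 m and angle between each of column_center, square_center, hexagon_center, slab_center, squat_center's own z axis and vertical below 0.12 rad and linear speed of each of vial_column, vial_square, vial_hexagon, vial_slab, vial_squat below 0.02 m/s and x of square_center in the frame of stand between -0.016 and 0.016 m and z of square_center in the frame of stand between 0.042 and 0.052 m and x of hexagon_center in the frame of stand between -0.016 and 0.016 m and z of hexagon_center in the frame of stand between 0.036 and 0.046 m and x of slab_center in the frame of stand between -0.016 and 0.016 m and z of slab_center in the frame of stand between 0.0305 and 0.0405 m and x of squat_center in the frame of stand between -0.016 and 0.016 m and z of squat_center in the frame of stand between 0.025 and 0.035 m and ((y of compact in the frame of stand above 0 m and y of column_center in the frame of stand between 0.084 and 0.116 m and y of square_center in the frame of stand between 0.034 and 0.066 m and y of hexagon_center in the frame of stand between -0.016 and 0.016 m and y of slab_center in the frame of stand between -0.066 and -0.034 m and y of squat_center in the frame of stand between -0.116 and -0.084 m) or (y of compact in the frame of stand below 0 m and y of column_center in the frame of stand between -0.116 and -0.084 m and y of square_center in the frame of stand between -0.066 and -0.034 m and y of hexagon_center in the frame of stand between -0.016 and 0.016 m and y of slab_center in the frame of stand between 0.034 and 0.066 m and y of squat_center in the frame of stand between 0.084 and 0.116 m))); the robot touches nothing.
It fails at once if a vial is knocked over (angle between any of column_center, square_center, hexagon_center, slab_center, squat_center's own z axis and vertical above 1 rad).
It fails at once if a vial is dropped (falls free by more than about 30 mm) ((linear speed of vial_column above 0.75 m/s and contact force between vial_column and anything else below 0.02 N) or (linear speed of vial_square above 0.75 m/s and contact force between vial_square and anything else below 0.02 N) or (linear speed of vial_hexagon above 0.75 m/s and contact force between vial_hexagon and anything else below 0.02 N) or (linear speed of vial_slab above 0.75 m/s and contact force between vial_slab and anything else below 0.02 N) or (linear speed of vial_squat above 0.75 m/s and contact force between vial_squat and anything else below 0.02 N)).
It fails at once if the compact, cloche, lipstick or nail varnish is shifted by more than 25 mm or knocked over (distance of any of compact, cloche, lipstick_mid, varnish_mid from where it was at the start of the episode above 0.025 m or angle between any of compact, cloche, lipstick_mid, varnish_mid's own z axis and vertical above 0.5 rad).
It also fails if it takes over 96 s, if anything falls off the work surface, if the arm or the gripper's body presses on something with over 40 N, if the wrist force passes 120 N, or if a joint passes its speed limit or range.

### The arm

A 6-joint arm with a two-finger parallel gripper is mounted at the origin on the work surface. World frame = base frame: x ahead of the robot, y to its left, z up, the work surface at z = 0. Lengths are in m, angles in rad, forces in N, time in s.
With the tool pointing down it reaches from about 0.275 to 0.825 m from the base axis. Payload 5.2 kg.
Tool frame: the origin (TCP) lies between the finger pads; the fingertips stand 14 mm ahead of it and the grasp point (between the pads) lies 5 mm behind it; z points along the fingers, x is the direction in which the jaws open and shut, and the axes are right-handed (so a half turn about z gives the same grasp; the last joint's range is limited). The gripper opens to 93 mm and grips with 3 to 60 N. Pads are 15 mm wide; open, the fingers measure 128 mm over their backs; the gripper's body (75 mm by 188 mm) begins 65 mm behind the grasp point.
Start: joints at [-1.404, 0.259, 1.535, -0, 1.348, -0.203], TCP at [0.199, -0.513, 0.212] pointing down, gripper open.
Joint ranges: [-3.14, 3.14], [-0.91, 2.08], [0.19, 2.58], [-1.22, 4.36], [0.22, 2.71], [-3.12, 3.12]. Speed limits (rad/s): [2.57, 2.57, 3.14, 3.14, 3.14, 3.14].

### API

Orientations are given as a unit quaternion [w, x, y, z].
In Python, from station import monitor, cams, workorder gives the robot as it stands.
- The arm moves only by the shell command python3 -m handwheel 'ROWS' [FORCE]. ROWS is JSON, a list of rows, each an object with "delta_pos": the shift along the tool's x, y, z in cm, a list of three; "turn": the turn, a rotation vector about the tool's x, y, z in rad, a list of three; "fingers": the gripper command: -1 is fully open, 1 is shut, values between are in proportion. A call has 1 to 12 rows; each row shifts and turns the commanded pose from where the row before left it, along the tool's axes as they then stand; what a row does not reach is not made up. A row lasts 1/8 s, in which the tool goes at most 62.5 mm and 10.7 degrees, less where a joint would pass 70% of its speed; a pose out of reach is approached as far as the arm can. A call is refused whole if a number of a shift passes 6.25 or a number of a turn 0.188, either way. A call with a gripper value outside its range is refused whole. The fingers move at their own pace and stop on an object; FORCE is the grip in N (left out, the last holds). Time passes only in rows, so rows that do not move let the fingers close. It gives the time, the measured TCP pose, the force and the opening at its end, in the units of the state.
- monitor.observe(): the state, without advancing time (a new reading comes with each control period).
- cams.camera(name): name is "scene" or "top" or "wrist"; returns a dict with "pixels" (384x512x3 uint8, red, green, blue), "camera_matrix" (3x3 intrinsics, pixels), "dist" ([k1, k2, p1, p2, k3] as OpenCV has them; the pictures are not rectified), "position" and "attitude" of the camera in the world. Camera axes: x right, y up, looking along -z (the intrinsics and any distortion apply to the point x, -y, -z); pixel columns grow to the right and rows downward; lengths in m; the calibration is good to about 2 mm. A picture is of the moment at which its call begins. There is no depth.
- workorder.close_job(): hands the job in, once; it reports no verdict.
The state is a dict: "time": time; "qpos": joint angles; "qd": joint speeds; "effort": joint torques, N m; "tool_pos": TCP position; "tool_rot": TCP orientation; "wrist_force": force on the tool from outside, world axes, zero at the start; "wrist_torque": the same for the moment, N m; "finger_gap": finger opening in m.
Only numpy, scipy, OpenCV 4.12 (cv2) and the standard library are available. Lean on these libraries where they do the work, as an engineer would, in place of code of your own. Each camera call takes 0.05 s, during which the arm holds its last target.

## Working session

There is one attempt and no reset: what is moved stays moved. The work goes in short steps, Python scripts to look and compute and a shell command to move; the robot and the scene stay as the last step left them, time stands still between calls to the robot, and variables do not carry over. Pictures are saved under pics/ and viewed, and the job is handed in when it is done.

```bash
ls; mkdir -p pics; python3 - <<'E'
from station import monitor, cams
import cv2,numpy as np
s=monitor.observe()
for k,v in s.items(): print(k,np.round(v,4))
for n in ["scene","top","wrist"]:
    c=cams.camera(n); p=np.array(c["pixels"]);cv2.imwrite(f"pics/a_{n}.png",p[:,:,::-1])
    print(n,np.round(c["camera_matrix"],1).tolist(),c["dist"],c["position"],c["attitude"])
E
```

```text
pics
time 0.0
qpos [-1.4038  0.2593  1.5361 -0.      1.348  -0.2028]
qd [-0.0007 -0.0018  0.0002 -0.0005  0.0004  0.0021]
effort [ 2.40000e-03 -4.37299e+01 -2.84000e+01  7.21000e-02  4.15000e-02
 -2.00000e-04]
tool_pos [ 0.1987 -0.5122  0.2113]
tool_rot [-7.000e-04  8.251e-01 -5.651e-01 -7.000e-04]
wrist_force [ 0.5767 -0.152   0.8198]
wrist_torque [ 0.0025  0.0507 -0.0127]
finger_gap 0.093
scene [[486.2, 0.0, 256.7], [0.0, 486.2, 194.2], [0.0, 0.0, 1.0]] [0.06913932 0.         0.         0.         0.        ] [ 1.09119609 -0.52030268  0.91232355] [0.85934409 0.322543   0.14194    0.37060328]
top [[416.5, 0.0, 258.1], [0.0, 416.5, 191.4], [0.0, 0.0, 1.0]] [-0.11205625  0.          0.          0.          0.        ] [0.41334263 0.01910348 0.96423655] [ 0.70902593  0.05544124 -0.05755702 -0.70063948]
wrist [[264.5, 0.0, 253.8], [0.0, 264.5, 189.1], [0.0, 0.0, 1.0]] [-0.00040752  0.          0.          0.          0.        ] [ 0.27014282 -0.48399197  0.38385789] [ 0.81705932 -0.11498988  0.07990094 -0.55929173]
```

View pics/a_scene.png

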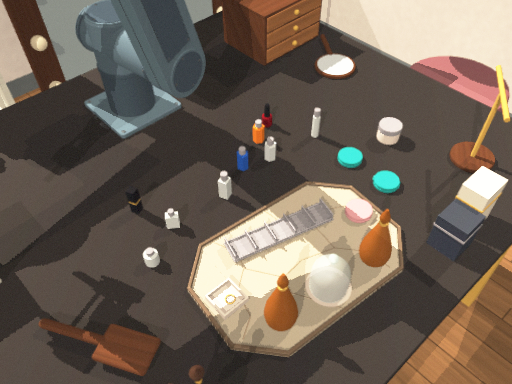

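View pics/a_top.png

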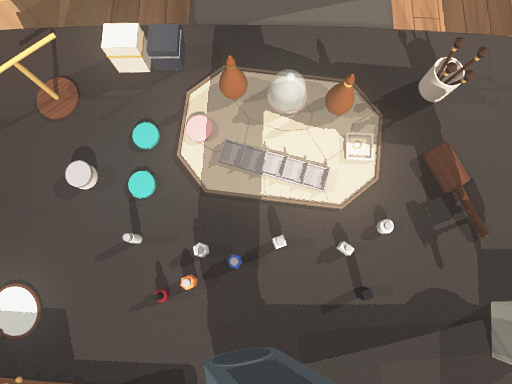

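View pics/a_wrist.png

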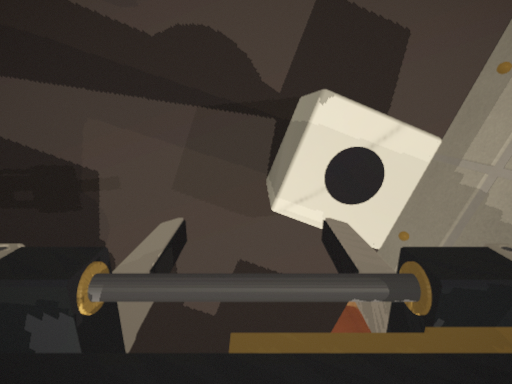

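```bash
cat > h.py <<'E'
import numpy as np,cv2
from scipy.spatial.transform import Rotation as R
from station import cams,monitor
def cam(n):
    c=cams.camera(n);c["pixels"]=np.array(c["pixels"]);q=c["attitude"]
    c["R"]=R.from_quat([q[1],q[2],q[3],q[0]]).as_matrix();return c
def ray(c,u,v):
    p=cv2.undistortPoints(np.array([[[u,v]]],float),np.array(c["camera_matrix"]),np.array(c["dist"]))[0,0]
    d=c["R"]@np.array([p[0],-p[1],-1]);return np.array(c["position"]),d/np.linalg.norm(d)
def onz(c,u,v,z):
    o,d=ray(c,u,v);return o+d*(z-o[2])/d[2]
def proj(c,P):
    q=c["R"].T@(np.array(P)-c["position"]);q=np.array([q[0],-q[1],-q[2]])
    r,_=cv2.projectPoints(q.reshape(1,1,3),np.zeros(3),np.zeros(3),np.array(c["camera_matrix"]),np.array(c["dist"]));return r[0,0]
def crop(c,u0,v0,u1,v1,k,name):
    p=c["pixels"][v0:v1,u0:u1,::-1];cv2.imwrite("pics/"+name,cv2.resize(p,None,fx=k,fy=k,interpolation=cv2.INTER_CUBIC))
E
python3 - <<'E'
from h import *
c=cam("top");crop(c,110,190,270,310,5,"b_top1.png");crop(c,260,190,420,310,5,"b_top2.png");crop(c,170,60,390,215,3.6,"b_top3.png")
c=cam("scene");crop(c,120,90,340,280,3,"b_sc.png");
E
```

```text
(no output)
```

View pics/b_top1.png

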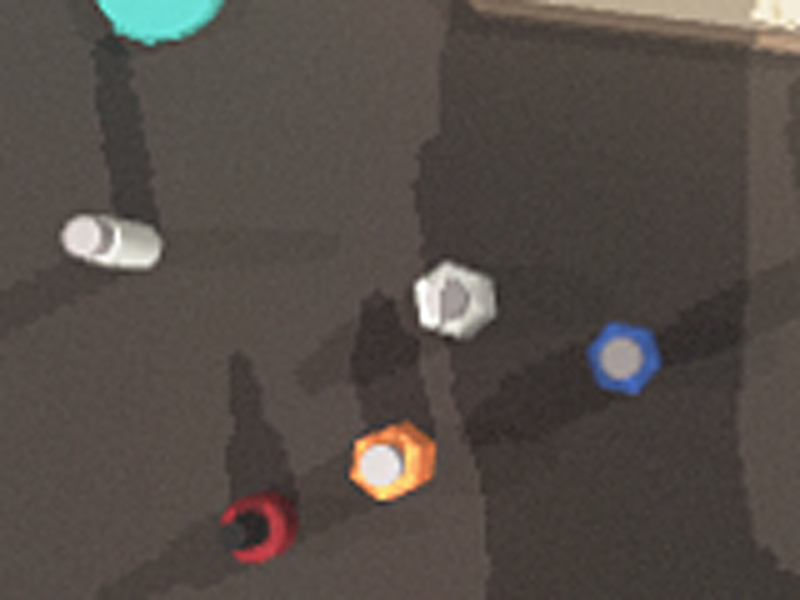

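View pics/b_top2.png

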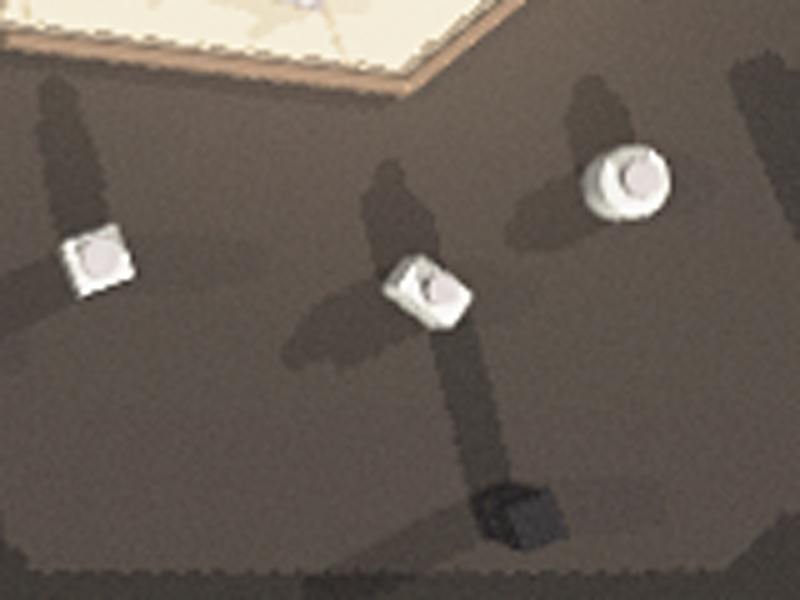

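View pics/b_top3.png

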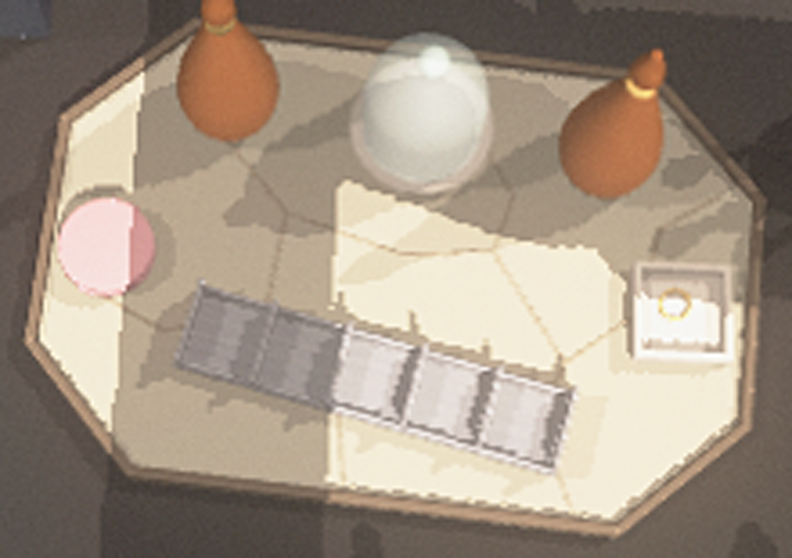

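View pics/b_sc.png

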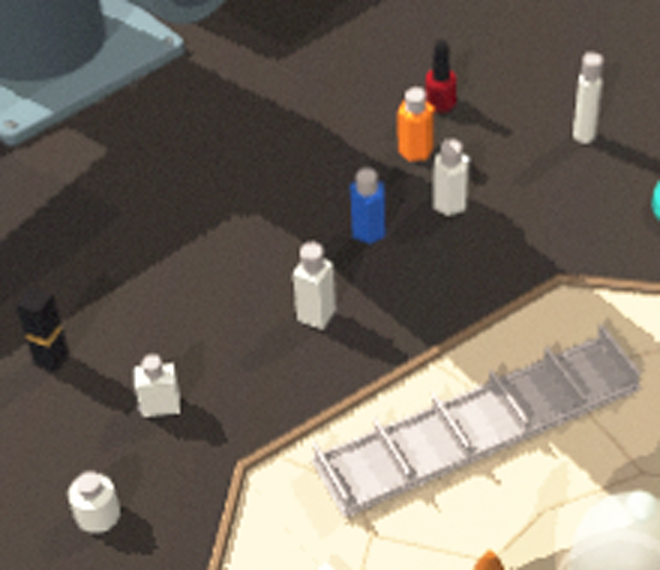

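```bash
python3 - <<'E'
from h import *
t=cam("top");s=cam("scene")
T=lambda x,y,k,o:((x+.5)/k-.5+o[0],(y+.5)/k-.5+o[1])
a=(110,190);b=(260,190)
L={"col":(.09,T(87,235,5,a),T(593,58,3,(120,90))),"hex":(.066,T(453,298,5,a),T(453,146,3,(120,90))),"sq":(.078,T(100,257,5,b),T(312,249,3,(120,90))),
"slab":(.055,T(438,290,5,b),T(152,359,3,(120,90))),"squat":(.044,T(641,177,5,b),T(91,482,3,(120,90))),
"lip":(.074,T(542,518,5,b),T(40,302,3,(120,90))),"varn":(.07,T(245,533,5,a),T(441,44,3,(120,90))),"orange":(.066,T(380,466,5,a),T(415,93,3,(120,90))),"blue":(.066,T(621,357,5,a),T(367,174,3,(120,90)))}
for k,(z,p,q) in L.items():
    P=onz(t,*p,z);Q=onz(s,*q,z)
    o1,d1=ray(t,*p);o2,d2=ray(s,*q);m=np.linalg.lstsq(np.c_[d1,-d2],o2-o1,rcond=None)[0]
    print(k,np.round(P[:2],4),np.round(Q[:2],4),"tri",np.round((o1+d1*m[0]+o2+d2*m[1])/2,4), "r",np.hypot(*P[:2]).round(3))
for z in(.034,.021):
  C=[onz(t,*T(*p,3.6,(170,60)),z) for p in[(203,285),(176,365),(573,388),(552,470)]]
  C=np.array(C);print(z,np.round(C,4).tolist(),np.linalg.norm(C[0]-C[2]),np.linalg.norm(C[1]-C[3]),np.linalg.norm(C[0]-C[1]),np.linalg.norm(C[2]-C[3]),C.mean(0))
# scene corners
for z in(.034,.021):
  C=np.array([onz(s,*T(*p,3,(120,90)),z) for p in [(606,328),(638,378),(318,456),(348,513)]])
  print("s",z,np.round(C,4).tolist(),np.linalg.norm(C[0]-C[2]),np.linalg.norm(C[1]-C[3]),C.mean(0))
# compact, dish, masks
hsv=cv2.cvtColor(t["pixels"],cv2.COLOR_RGB2HSV)
def crops(P,name,k=12,h=16):
    u,v=np.round(P).astype(int);crop(t,u-h,v-h,u+h,v+h,k,name)
ims=[]
for n,(u,v) in {"hex":(201,250),"sq":(279,242),"slab":(345,248)}.items():
    p=t["pixels"][v-13:v+13,u-13:u+13,::-1];ims.append(cv2.resize(p,None,fx=10,fy=10,interpolation=cv2.INTER_CUBIC))
cv2.imwrite("pics/c_ori.png",np.hstack(ims))
E
```

```text
col [0.4543 0.2933] [0.4548 0.2931] tri [0.4543 0.2935 0.0895] r 0.541
hex [0.4312 0.14  ] [0.4329 0.1425] tri [0.4321 0.1412 0.066 ] r 0.453
sq [ 0.4504 -0.0295] [ 0.4516 -0.0321] tri [ 0.4501 -0.0301  0.0756] r 0.451
slab [ 0.4382 -0.1786] [ 0.4383 -0.1824] tri [ 0.4374 -0.1803  0.0524] r 0.473
squat [ 0.4892 -0.2739] [ 0.4924 -0.2781] tri [ 0.4892 -0.2762  0.0387] r 0.561
lip [ 0.3417 -0.2177] [ 0.3479 -0.218 ] tri [ 0.3424 -0.2175  0.0694] r 0.405
varn [0.3304 0.2252] [0.3299 0.2275] tri [0.331  0.2255 0.0716] r 0.4
orange [0.3595 0.1692] [0.3599 0.1666] tri [0.3588 0.1688 0.0642] r 0.397
blue [0.4072 0.0674] [0.4079 0.0656] tri [0.4069 0.0671 0.0644] r 0.413
0.034 [[0.6858, 0.0929, 0.034], [0.6328, 0.1087, 0.034], [0.6211, -0.1443, 0.034], [0.568, -0.1301, 0.034]] 0.24584298440740246 0.24745964516446736 0.05530996755950803 0.054996468142182925 [ 0.62695408 -0.01819236  0.034     ]
0.021 [[0.6896, 0.0939, 0.021], [0.6359, 0.11, 0.021], [0.624, -0.1466, 0.021], [0.5702, -0.1322, 0.021]] 0.2492786253600241 0.25091787885414374 0.056082921036678245 0.055765040483811014 [ 0.62993929 -0.01871357  0.021     ]
s 0.034 [[0.6443, 0.1062, 0.034], [0.695, 0.0861, 0.034], [0.5814, -0.141, 0.034], [0.634, -0.158, 0.034]] 0.2551042884778927 0.25160140872236103 [ 0.63866831 -0.02668194  0.034     ]
s 0.021 [[0.6377, 0.1155, 0.021], [0.6891, 0.095, 0.021], [0.5739, -0.1354, 0.021], [0.6272, -0.1527, 0.021]] 0.2588800676408989 0.25532534202863794 [ 0.63197048 -0.0193759   0.021     ]
```

View pics/c_ori.png

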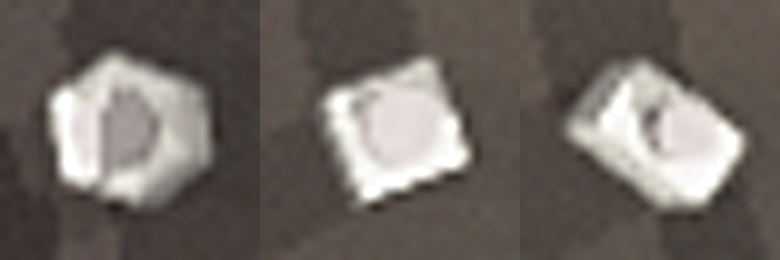

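The job's vials are the white ones. Top-view candidates, by pixel:
- **White vials (wanted):** column (132,238), hexagon (200,249), square (280,242), slab (346,248), squat (387,226).
- **Hexagon look-alikes (leave):** orange (187,283), blue (235,261).
- **Compact:** the pink one at (199,128) is at the stand's +y end. The turquoise ones at (145,135) and (142,184) are decoys.
- **Bystanders:** lipstick (364,293), varnish (161,296).

Next I'll check orientations, the stand frame and the clearances.

```bash
cat >> h.py <<'E'
def state():
    s=monitor.observe();q=s["tool_rot"];M=R.from_quat([q[1],q[2],q[3],q[0]]).as_matrix()
    return s,np.array(s["tool_pos"]),M
def go(x,y,z=None,yaw=None):
    """tool-frame cm to target, after first turning about tool z to yaw (deg, mod 180)"""
    s,p,M=state();y0=np.degrees(np.arctan2(M[1,0],M[0,0]))
    ty=y0 if yaw is None else y0+((yaw-y0+90)%180-90)
    a=np.radians(ty);X=np.array([np.cos(a),np.sin(a)]);Y=np.array([np.sin(a),-np.cos(a)])
    d=np.array([x,y])-p[:2]
    print("t %.2f"%s["time"],"pos",np.round(p,4),"yaw %.1f"%y0,"tilt",np.round(M[:2,2],3),"gap %.4f"%s["finger_gap"],"F",np.round(s["wrist_force"],1))
    print("turn z rad %.3f"%(-np.radians(ty-y0)),"then dx %.2f dy %.2f cm"%(100*d@X,100*d@Y), "" if z is None else "dz %.2f"%(100*(p[2]-z)))
S=np.array([.631,-.019]);SY=np.radians(-14.8)
def bay(y): return S+y*np.array([-np.sin(SY),np.cos(SY)])
E
python3 - <<'E'
from h import *
t=cam("top")
def P(u,v,cu,cv,z): return onz(t,(u+.5)/10-.5+cu-13,(v+.5)/10-.5+cv-13,z)[:2]
def ang(a,b): d=b-a; return np.degrees(np.arctan2(d[1],d[0]))%180
print("sq",ang(P(65,100,279,242,.058),P(170,60,279,242,.058)),ang(P(170,60,279,242,.058),P(210,160,279,242,.058)))
print("slab long",ang(P(120,60,345,248,.04),P(225,135,345,248,.04)),ang(P(50,135,345,248,0),P(140,205,345,248,0)))
print("hex edge",ang(P(205,95,201,250,.048),P(210,160,201,250,.048)),"vert",P(118,125,201,250,.066))
print("slab c",P(170,128,345,248,.055))
X=np.array([np.cos(SY),np.sin(SY)]);Y=np.array([-np.sin(SY),np.cos(SY)])
T=lambda x,y:((x+.5)/3.6-.5+170,(y+.5)/3.6-.5+60)
for n,p,z in [("cloche base",(420,140),.01),("bottleL body",(228,95),.05),("bottleR",(608,150),.05),("bL top",(220,5),.17),("bR top",(657,55),.17),("compact",(105,247),.02)]:
    w=onz(t,*T(*p),z)[:2];print(n,np.round(w,3),"stand",np.round([(w-S)@X,(w-S)@Y],3))
for y in(-.1,-.05,0,.05,.1): print(bay(y), [proj(t,[*bay(y),.016]).round(1).tolist()])
im=t["pixels"][:,:,::-1].copy()
for n,(x,y) in dict(col=(.4545,.2932),hex=(.4320,.142),sq=(.451,-.031),slab=(.439,-.181),squat=(.490,-.276)).items():
    u=proj(t,[x,y,0]);cv2.circle(im,tuple(int(i*8) for i in u),8,(0,0,255),-1,shift=3)
for y in(-.1,-.05,0,.05,.1):
    for dx,dy in((-.024,-.024),(-.024,.024),(.024,-.024),(.024,.024)):
        w=bay(y)+dx*X+dy*Y;u=proj(t,[*w,.016]);cv2.circle(im,tuple(int(i*8) for i in u),8,(0,0,255),-1,shift=3)
cv2.imwrite("pics/d.png",cv2.resize(im[60:310,110:410],None,fx=2.6,fy=2.4,interpolation=cv2.INTER_CUBIC))
E
```

```text
sq 111.3791975590315 22.10974414684827
slab long 54.75784336099797 52.43555108106662
hex edge 5.9681867193193625 vert [0.43148168 0.14184018]
slab c [ 0.43879503 -0.18154041]
cloche base [ 0.796 -0.049] stand [0.167 0.014]
bottleL body [0.809 0.079] stand [0.148 0.14 ]
bottleR [ 0.776 -0.168] stand [ 0.178 -0.107]
bL top [0.813 0.077] stand [0.151 0.139]
bR top [ 0.787 -0.173] stand [ 0.19  -0.109]
compact [0.715 0.159] stand [0.036 0.194]
[ 0.60545542 -0.11568234] [[315.4, 175.5]]
[ 0.61822771 -0.06734117] [[294.6, 169.8]]
[ 0.631 -0.019] [[273.9, 164.2]]
[0.64377229 0.02934117] [[253.3, 158.6]]
[0.65654458 0.07768234] [[232.7, 153.1]]
```

View pics/d.png

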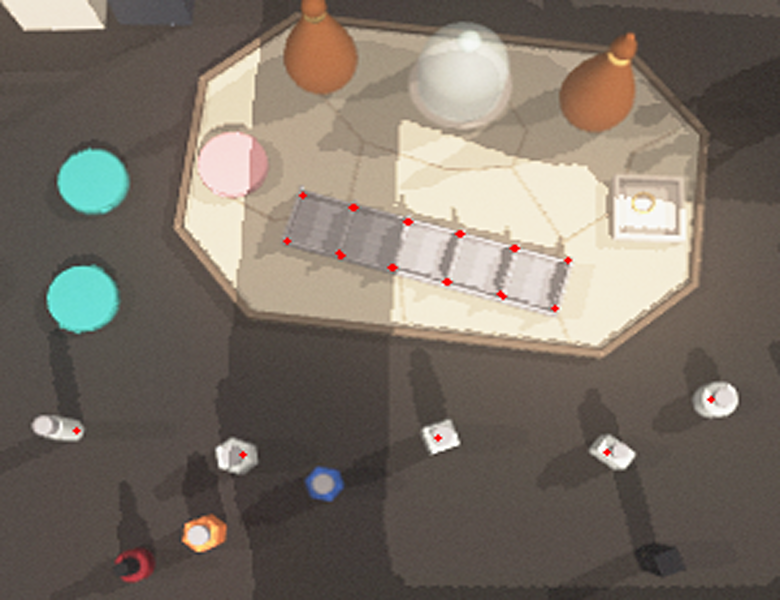

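```bash
python3 -c "
from h import *
go(.490,-.276,.16,-14.8)"
```

```text
t 0.40 pos [ 0.1988 -0.5127  0.212 ] yaw -68.8 tilt [-0.  0.] gap 0.0933 F [-0.   0.4 -0.7]
turn z rad -0.943 then dx 22.11 dy -30.33 cm dz 5.20
```

```bash
python3 -m handwheel '[{"delta_pos":[0,0,0],"turn":[0,0,-0.1],"fingers":-1},{"delta_pos":[0,0,0],"turn":[0,0,-0.18],"fingers":-1},{"delta_pos":[0,0,0],"turn":[0,0,-0.18],"fingers":-1},{"delta_pos":[0,0,0],"turn":[0,0,-0.18],"fingers":-1},{"delta_pos":[0,0,0],"turn":[0,0,-0.18],"fingers":-1},{"delta_pos":[0,0,0],"turn":[0,0,-0.123],"fingers":-1},{"delta_pos":[0,0,0],"turn":[0,0,0],"fingers":-1}]' 15
python3 -m handwheel '[{"delta_pos":[1,-1.5,0],"turn":[0,0,0],"fingers":-0.3},{"delta_pos":[2.5,-3.5,0],"turn":[0,0,0],"fingers":-0.3},{"delta_pos":[3,-4,0],"turn":[0,0,0],"fingers":-0.3},{"delta_pos":[3,-4,0],"turn":[0,0,0],"fingers":-0.3},{"delta_pos":[3,-4,0],"turn":[0,0,0],"fingers":-0.3},{"delta_pos":[3,-4,0],"turn":[0,0,0],"fingers":-0.3},{"delta_pos":[3,-4,0],"turn":[0,0,0],"fingers":-0.3},{"delta_pos":[2.5,-3.5,0],"turn":[0,0,0],"fingers":-0.3},{"delta_pos":[1.1,-1.8,0],"turn":[0,0,0],"fingers":-0.3},{"delta_pos":[0,0,0],"turn":[0,0,0],"fingers":-0.3},{"delta_pos":[0,0,0],"turn":[0,0,0],"fingers":-0.3}]' 15
python3 -c "
from h import *
go(.490,-.276,.022,-14.8)
c=cam('wrist');crop(c,0,0,512,384,1.4,'e1.png')
print(proj(c,[.490,-.276,.044]),proj(c,[.439,-.1813,.055]))
"
```

```text
time: 1.27
tool_pos: [0.1988, -0.5128, 0.2121]
tool_rot: [-0.0, 0.992, -0.129, -0.0]
wrist_force: [-0.2, -0.5, -0.2]
finger_gap: 0.0932
time: 2.65
tool_pos: [0.4894, -0.2761, 0.2121]
tool_rot: [0.0, 0.992, -0.129, -0.0]
wrist_force: [-0.2, 0.2, 0.1]
finger_gap: 0.0603
t 2.65 pos [ 0.4894 -0.2761  0.2121] yaw -14.8 tilt [-0. -0.] gap 0.0603 F [-0.2  0.2  0.1]
turn z rad -0.000 then dx 0.06 dy -0.03 cm dz 19.01
[254.97686491 173.88829968] [193.64633025 111.78575905]
```

View pics/e1.png

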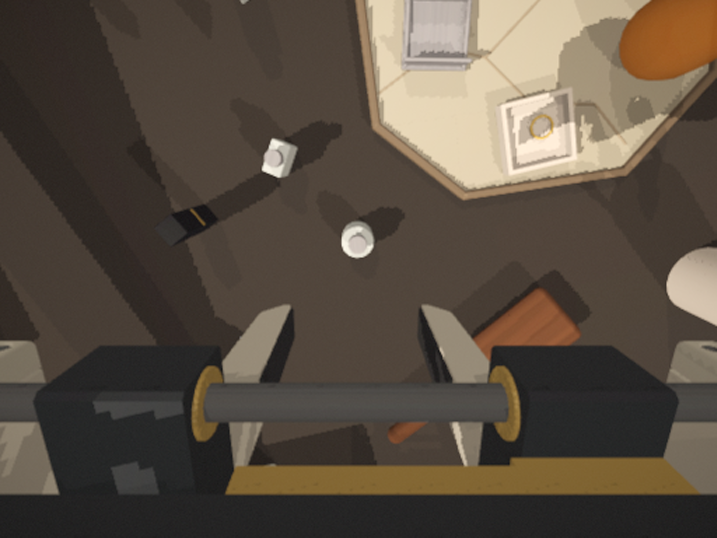

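Squat's cap shows at (255.4,173.3) in the wrist view against a predicted (255,174), so the position is confirmed. Descending to grasp it.

```bash
python3 -m handwheel '[{"delta_pos":[0.06,0,2],"turn":[0,0,0],"fingers":-0.3},{"delta_pos":[0,0,4],"turn":[0,0,0],"fingers":-0.3},{"delta_pos":[0,0,4],"turn":[0,0,0],"fingers":-0.3},{"delta_pos":[0,0,4],"turn":[0,0,0],"fingers":-0.3},{"delta_pos":[0,0,3],"turn":[0,0,0],"fingers":-0.3},{"delta_pos":[0,0,1.6],"turn":[0,0,0],"fingers":-0.3},{"delta_pos":[0,0,0.5],"turn":[0,0,0],"fingers":-0.3},{"delta_pos":[0,0,0],"turn":[0,0,0],"fingers":-0.3}]' 12
python3 -m handwheel '[{"delta_pos":[0,0,0],"turn":[0,0,0],"fingers":0.2},{"delta_pos":[0,0,0],"turn":[0,0,0],"fingers":0.4},{"delta_pos":[0,0,0],"turn":[0,0,0],"fingers":0.7},{"delta_pos":[0,0,0],"turn":[0,0,0],"fingers":1},{"delta_pos":[0,0,0],"turn":[0,0,0],"fingers":1},{"delta_pos":[0,0,0],"turn":[0,0,0],"fingers":1}]' 12
```

```text
time: 3.7
tool_pos: [0.4907, -0.277, 0.0218]
tool_rot: [0.0, 0.992, -0.129, 0.0]
wrist_force: [0.6, -0.4, -0.2]
finger_gap: 0.0606
time: 4.45
tool_pos: [0.4906, -0.2765, 0.0215]
tool_rot: [0.0, 0.992, -0.129, 0.0]
wrist_force: [0.0, 1.1, 4.2]
finger_gap: 0.0307
```

```bash
python3 -m handwheel '[{"delta_pos":[0,0,-0.5],"turn":[0,0,0],"fingers":1},{"delta_pos":[0,0,-2],"turn":[0,0,0],"fingers":1},{"delta_pos":[0,0,-3.5],"turn":[0,0,0],"fingers":1},{"delta_pos":[0,0,-4],"turn":[0,0,0],"fingers":1},{"delta_pos":[0,0,-3],"turn":[0,0,0],"fingers":1},{"delta_pos":[0,0,-1.2],"turn":[0,0,0],"fingers":1},{"delta_pos":[0,0,0],"turn":[0,0,0],"fingers":1}]' 12
python3 -c "
from h import *
go(*bay(-.1),.037,-14.8)
c=cam('wrist');crop(c,60,100,460,384,1.8,'e2.png')"
```

```text
time: 5.32
tool_pos: [0.4905, -0.2765, 0.1633]
tool_rot: [0.0, 0.992, -0.129, 0.0]
wrist_force: [0.6, 0.6, -0.3]
finger_gap: 0.0309
t 5.33 pos [ 0.4905 -0.2765  0.1633] yaw -14.8 tilt [ 0.001 -0.001] gap 0.0309 F [ 0.6  0.6 -0.3]
turn z rad 0.000 then dx 7.01 dy -18.49 cm dz 12.63
```

View pics/e2.png

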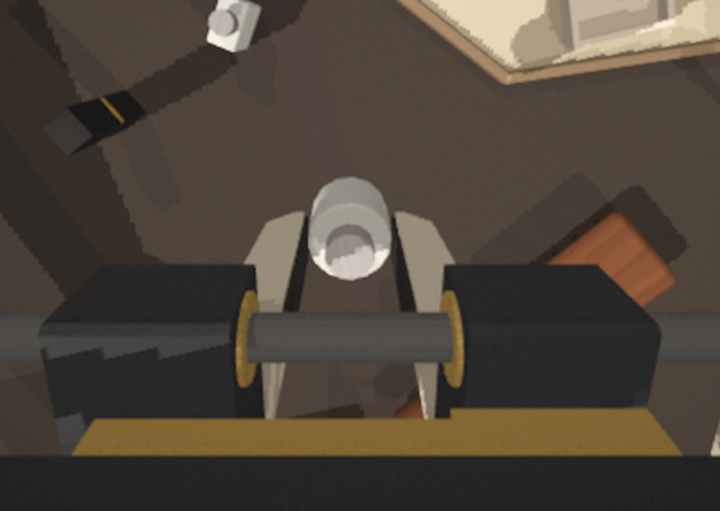

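```bash
cat >> h.py <<'E'
def held(c,u,v,ztop_above_tcp):
    s,p,M=state();w=onz(c,u,v,p[2]+ztop_above_tcp);d=(w-p)[:2];print("held offset tool xy mm",np.round(1000*d@M[:2,:2],1),"world",np.round(1000*d,1))
E
python3 -c "
from h import *
held(cam('wrist'),254.4,240,.023)"
```

```text
held offset tool xy mm [-0.  -1.2] world [0.3 1.1]
```

```bash
python3 -m handwheel '[{"delta_pos":[0.5,-1.2,0],"turn":[0,0,0],"fingers":1},{"delta_pos":[1,-2.7,0],"turn":[0,0,0],"fingers":1},{"delta_pos":[1.3,-3.5,0],"turn":[0,0,0],"fingers":1},{"delta_pos":[1.5,-4,0],"turn":[0,0,0],"fingers":1},{"delta_pos":[1.3,-3.5,0],"turn":[0,0,0],"fingers":1},{"delta_pos":[1,-2.5,0],"turn":[0,0,0],"fingers":1},{"delta_pos":[0.4,-1.1,0],"turn":[0,0,0],"fingers":1},{"delta_pos":[0,0,0],"turn":[0,0,0],"fingers":1},{"delta_pos":[0,0,0],"turn":[0,0,0],"fingers":1}]' 12
python3 -c "
from h import *
go(*bay(-.1),.037,-14.8)
c=cam('wrist');crop(c,60,100,460,384,1.8,'e3.png')"
```

```text
time: 6.55
tool_pos: [0.6047, -0.116, 0.1629]
tool_rot: [0.0, 0.992, -0.129, -0.0]
wrist_force: [0.2, -1.0, -0.1]
finger_gap: 0.031
t 6.55 pos [ 0.6047 -0.116   0.1629] yaw -14.8 tilt [-0.001 -0.   ] gap 0.0310 F [ 0.2 -1.  -0.1]
turn z rad -0.000 then dx 0.06 dy -0.05 cm dz 12.59
```

View pics/e3.png

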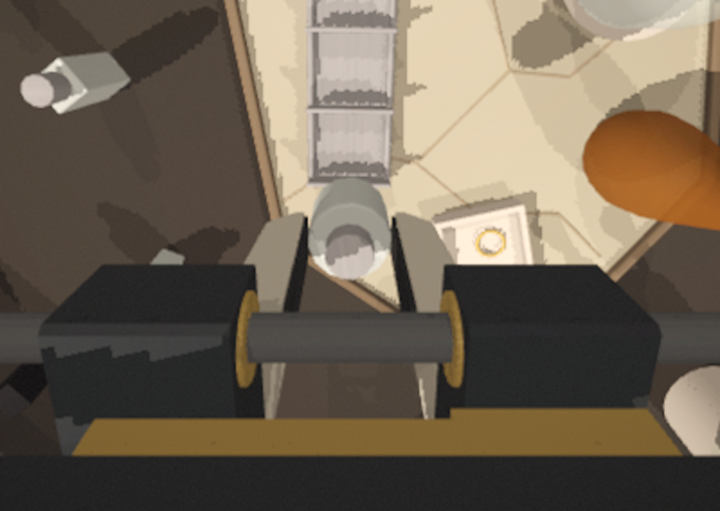

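```bash
python3 -c "
from h import *
c=cam('wrist')
X=np.array([np.cos(SY),np.sin(SY)])
for y in(-.125,-.075,-.025,.025):
  print(y,[((proj(c,[*(bay(y)+dx*X),.034])-[60,100])*1.8).round().tolist() for dx in(-.024,.024)])
"
```

```text
-0.125 [[315.0, 182.0], [387.0, 182.0]]
-0.075 [[314.0, 108.0], [389.0, 108.0]]
-0.025 [[312.0, 26.0], [391.0, 26.0]]
0.025 [[310.0, -63.0], [393.0, -63.0]]
```

```bash
python3 -m handwheel '[{"delta_pos":[0.06,-0.05,1.5],"turn":[0,0,0],"fingers":1},{"delta_pos":[0,0,3],"turn":[0,0,0],"fingers":1},{"delta_pos":[0,0,3],"turn":[0,0,0],"fingers":1},{"delta_pos":[0,0,2.5],"turn":[0,0,0],"fingers":1},{"delta_pos":[0,0,1.3],"turn":[0,0,0],"fingers":1},{"delta_pos":[0,0,0.6],"turn":[0,0,0],"fingers":1},{"delta_pos":[0,0,0.4],"turn":[0,0,0],"fingers":1},{"delta_pos":[0,0,0.2],"turn":[0,0,0],"fingers":1},{"delta_pos":[0,0,0],"turn":[0,0,0],"fingers":1},{"delta_pos":[0,0,0],"turn":[0,0,0],"fingers":1}]' 12
```

```text
time: 7.9
tool_pos: [0.6063, -0.1151, 0.0387]
tool_rot: [0.0, 0.992, -0.129, 0.0]
wrist_force: [0.1, -0.3, -0.7]
finger_gap: 0.0312
```

```bash
python3 -m handwheel '[{"delta_pos":[0,0,0.12],"turn":[0,0,0],"fingers":1},{"delta_pos":[0,0,0],"turn":[0,0,0],"fingers":1},{"delta_pos":[0,0,0],"turn":[0,0,0],"fingers":0.25},{"delta_pos":[0,0,0],"turn":[0,0,0],"fingers":0.1},{"delta_pos":[0,0,0],"turn":[0,0,0],"fingers":-0.08},{"delta_pos":[0,0,0],"turn":[0,0,0],"fingers":-0.08},{"delta_pos":[0,0,-1],"turn":[0,0,0],"fingers":-0.08},{"delta_pos":[0,0,-3],"turn":[0,0,0],"fingers":-0.08},{"delta_pos":[0,0,-4],"turn":[0,0,0],"fingers":-0.3},{"delta_pos":[0,0,-4],"turn":[0,0,0],"fingers":-0.3},{"delta_pos":[0,0,-3],"turn":[0,0,0],"fingers":-0.3},{"delta_pos":[0,0,0],"turn":[0,0,0],"fingers":-0.3}]' 12
python3 -c "
from h import *
go(.439,-.1815,.028,-36)
c=cam('wrist');crop(c,60,100,460,384,1.8,'e4.png')
c=cam('top');crop(c,170,60,420,260,3,'e4t.png')"
```

```text
time: 9.4
tool_pos: [0.6077, -0.1157, 0.1906]
tool_rot: [0.001, 0.992, -0.129, 0.003]
wrist_force: [0.1, -0.4, -0.6]
finger_gap: 0.0605
t 9.40 pos [ 0.6077 -0.1157  0.1906] yaw -14.8 tilt [ 0.006 -0.002] gap 0.0605 F [ 0.1 -0.4 -0.6]
turn z rad 0.370 then dx -9.78 dy 15.24 cm dz 16.26
```

View pics/e4.png

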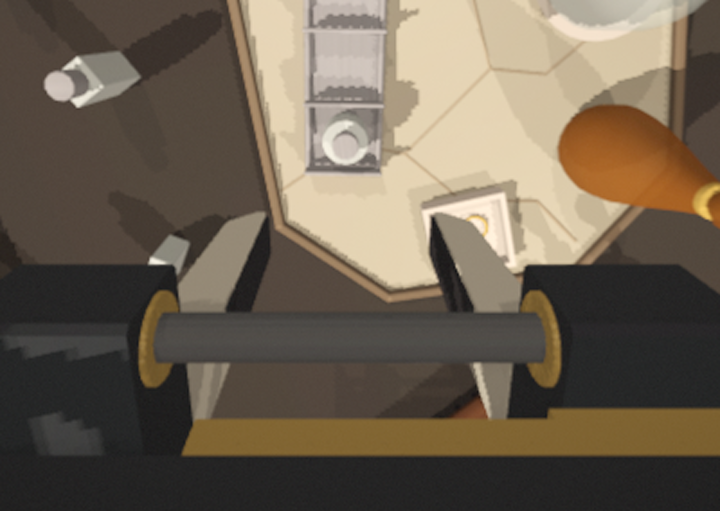

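View pics/e4t.png

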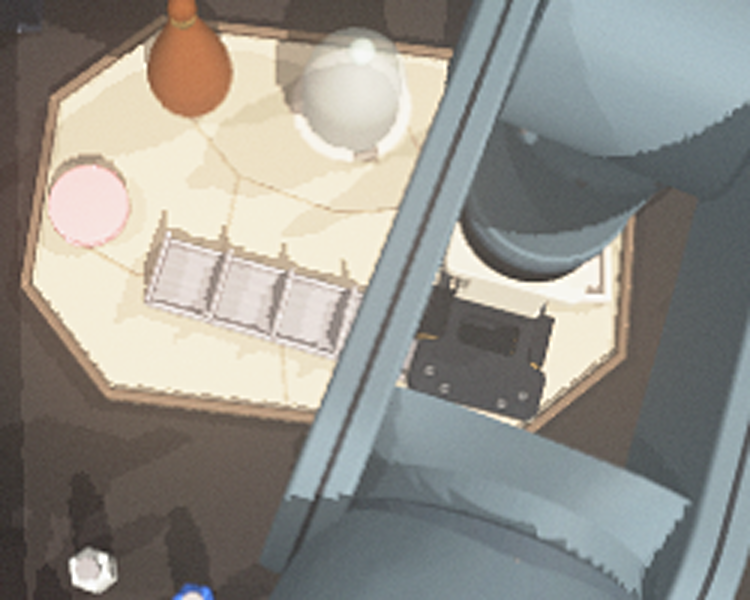

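Squat stands centred in its bay, cap at wrist-crop (345,140). Next is the slab.

```bash
python3 -m handwheel '[{"delta_pos":[0,0,0],"turn":[0,0,0.185],"fingers":-0.3},{"delta_pos":[0,0,0],"turn":[0,0,0.185],"fingers":-0.3},{"delta_pos":[-0.8,1.2,0],"turn":[0,0,0],"fingers":-0.3},{"delta_pos":[-2,3,0],"turn":[0,0,0],"fingers":-0.3},{"delta_pos":[-2.5,4,0],"turn":[0,0,0],"fingers":-0.3},{"delta_pos":[-2.5,4,0],"turn":[0,0,0],"fingers":-0.3},{"delta_pos":[-1.5,2.2,0],"turn":[0,0,0],"fingers":-0.3},{"delta_pos":[-0.5,0.8,0],"turn":[0,0,0],"fingers":-0.3},{"delta_pos":[0,0,0],"turn":[0,0,0],"fingers":-0.3},{"delta_pos":[0,0,0],"turn":[0,0,0],"fingers":-0.3}]' 12
python3 -c "
from h import *
go(.439,-.1815,.028,-36)
c=cam('wrist');crop(c,60,100,460,384,1.8,'e5.png');crop(c,215,135,295,195,8,'e5b.png')
print(proj(c,[.439,-.1815,.055]))"
```

```text
time: 10.75
tool_pos: [0.438, -0.1803, 0.1868]
tool_rot: [-0.0, 0.951, -0.308, 0.0]
wrist_force: [-0.3, 0.5, -0.1]
finger_gap: 0.0605
t 10.75 pos [ 0.438  -0.1803  0.1868] yaw -35.9 tilt [0. 0.] gap 0.0605 F [-0.3  0.5 -0.1]
turn z rad 0.002 then dx 0.15 dy 0.04 cm dz 15.88
[255.90565047 181.00852834]
```

View pics/e5b.png

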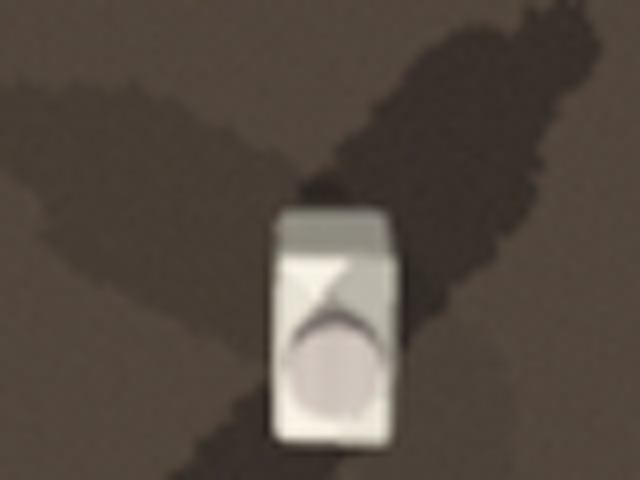

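```bash
python3 -m handwheel '[{"delta_pos":[0.18,0.03,1.5],"turn":[0,0,0],"fingers":-0.3},{"delta_pos":[0,0,3.5],"turn":[0,0,0],"fingers":-0.3},{"delta_pos":[0,0,4],"turn":[0,0,0],"fingers":-0.3},{"delta_pos":[0,0,4],"turn":[0,0,0],"fingers":-0.3},{"delta_pos":[0,0,2],"turn":[0,0,0],"fingers":-0.2},{"delta_pos":[0,0,0.9],"turn":[0,0,0],"fingers":0},{"delta_pos":[0,0,0],"turn":[0,0,0],"fingers":0.2},{"delta_pos":[0,0,0],"turn":[0,0,0],"fingers":0.5},{"delta_pos":[0,0,0],"turn":[0,0,0],"fingers":0.7},{"delta_pos":[0,0,0],"turn":[0,0,0],"fingers":1},{"delta_pos":[0,0,0],"turn":[0,0,0],"fingers":1},{"delta_pos":[0,0,0],"turn":[0,0,0],"fingers":1}]' 12
python3 -c "
from h import *
go(*bay(-.05),.043,-14.8)"
```

```text
time: 12.3
tool_pos: [0.4392, -0.1822, 0.0286]
tool_rot: [0.0, 0.951, -0.309, 0.001]
wrist_force: [-0.1, -0.1, 5.4]
finger_gap: 0.0176
t 12.30 pos [ 0.4392 -0.1822  0.0286] yaw -36.0 tilt [ 0.001 -0.001] gap 0.0176 F [-0.1 -0.1  5.4]
turn z rad -0.370 then dx 14.37 dy -15.68 cm dz -1.44
```

```bash
python3 -m handwheel '[{"delta_pos":[0,0,-0.5],"turn":[0,0,0],"fingers":1},{"delta_pos":[0,0,-2],"turn":[0,0,0],"fingers":1},{"delta_pos":[0,0,-3.5],"turn":[0,0,0],"fingers":1},{"delta_pos":[0,0,-4],"turn":[0,0,-0.07],"fingers":1},{"delta_pos":[0,0,-3],"turn":[0,0,-0.15],"fingers":1},{"delta_pos":[0,0,-1],"turn":[0,0,-0.15],"fingers":1},{"delta_pos":[0,0,0],"turn":[0,0,0],"fingers":1}]' 12
python3 -m handwheel '[{"delta_pos":[1,-1.1,0],"turn":[0,0,0],"fingers":1},{"delta_pos":[2,-2.2,0],"turn":[0,0,0],"fingers":1},{"delta_pos":[3,-3.3,0],"turn":[0,0,0],"fingers":1},{"delta_pos":[3,-3.3,0],"turn":[0,0,0],"fingers":1},{"delta_pos":[2.9,-3.1,0],"turn":[0,0,0],"fingers":1},{"delta_pos":[1.7,-1.9,0],"turn":[0,0,0],"fingers":1},{"delta_pos":[0.8,-0.8,0],"turn":[0,0,0],"fingers":1},{"delta_pos":[0,0,0],"turn":[0,0,0],"fingers":1},{"delta_pos":[0,0,0],"turn":[0,0,0],"fingers":1}]' 12
python3 -c "
from h import *
go(*bay(-.05),.0446,-14.8)
c=cam('wrist');crop(c,60,100,460,384,1.8,'e6.png')"
```

```text
time: 13.18
tool_pos: [0.4388, -0.1819, 0.1687]
tool_rot: [0.0, 0.992, -0.129, 0.001]
wrist_force: [0.3, -0.5, -1.2]
finger_gap: 0.0179
time: 14.3
tool_pos: [0.6171, -0.0671, 0.1676]
tool_rot: [0.0, 0.992, -0.129, -0.001]
wrist_force: [-0.2, -0.2, 0.3]
finger_gap: 0.0177
t 14.30 pos [ 0.6171 -0.0671  0.1676] yaw -14.8 tilt [-0.001  0.   ] gap 0.0177 F [-0.2 -0.2  0.3]
turn z rad -0.001 then dx 0.11 dy -0.01 cm dz 12.30
```

View pics/e6.png

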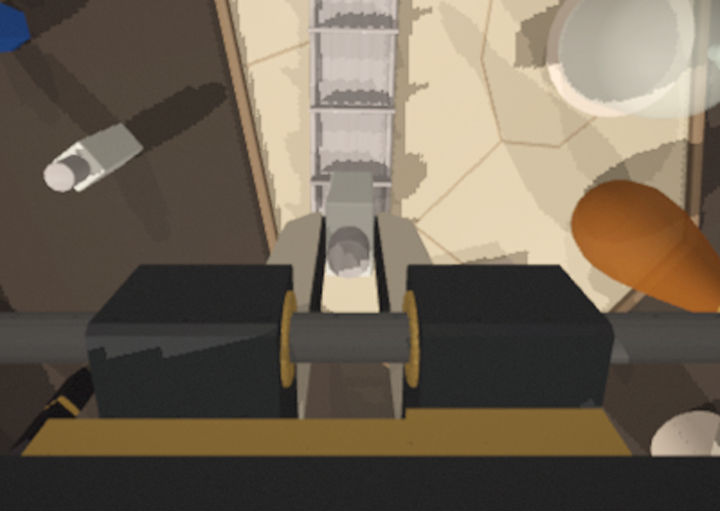

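```bash
python3 -m handwheel '[{"delta_pos":[0.2,0,1.5],"turn":[0,0,0],"fingers":1},{"delta_pos":[0,0,3],"turn":[0,0,0],"fingers":1},{"delta_pos":[0,0,3],"turn":[0,0,0],"fingers":1},{"delta_pos":[0,0,2.3],"turn":[0,0,0],"fingers":1},{"delta_pos":[0,0,1.2],"turn":[0,0,0],"fingers":1},{"delta_pos":[0,0,0.6],"turn":[0,0,0],"fingers":1},{"delta_pos":[0,0,0.4],"turn":[0,0,0],"fingers":1},{"delta_pos":[0,0,0.2],"turn":[0,0,0],"fingers":1},{"delta_pos":[0,0,0],"turn":[0,0,0],"fingers":1},{"delta_pos":[0,0,0],"turn":[0,0,0],"fingers":1}]' 12
```

```text
time: 15.6
tool_pos: [0.6202, -0.0672, 0.0464]
tool_rot: [0.0, 0.992, -0.129, 0.0]
wrist_force: [0.6, 0.3, -0.3]
finger_gap: 0.0177
```

```bash
python3 -m handwheel '[{"delta_pos":[0,0,0.16],"turn":[0,0,0],"fingers":1},{"delta_pos":[0,0,0],"turn":[0,0,0],"fingers":1},{"delta_pos":[0,0,0],"turn":[0,0,0],"fingers":0.55},{"delta_pos":[0,0,0],"turn":[0,0,0],"fingers":0.4},{"delta_pos":[0,0,0],"turn":[0,0,0],"fingers":0.2},{"delta_pos":[0,0,0],"turn":[0,0,0],"fingers":0.2},{"delta_pos":[0,0,-1],"turn":[0,0,0],"fingers":0.2},{"delta_pos":[0,0,-3],"turn":[0,0,0],"fingers":0.1},{"delta_pos":[0,0,-4],"turn":[0,0,0],"fingers":-0.3},{"delta_pos":[0,0,-4],"turn":[0,0,0],"fingers":-0.3},{"delta_pos":[0,0,-3],"turn":[0,0,0],"fingers":-0.3},{"delta_pos":[0,0,-0.5],"turn":[0,0,0],"fingers":-0.3}]' 12
python3 -c "
from h import *
go(.451,-.031,.04,22)
c=cam('wrist');crop(c,60,100,460,384,1.8,'e7.png')
"
```

```text
time: 17.1
tool_pos: [0.6213, -0.0676, 0.2026]
tool_rot: [0.0, 0.992, -0.129, 0.003]
wrist_force: [0.1, -0.5, 0.4]
finger_gap: 0.0603
t 17.10 pos [ 0.6213 -0.0676  0.2026] yaw -14.8 tilt [ 0.006 -0.002] gap 0.0603 F [ 0.1 -0.5  0.4]
turn z rad -0.642 then dx -14.42 dy -9.77 cm dz 16.26
```

View pics/e7.png

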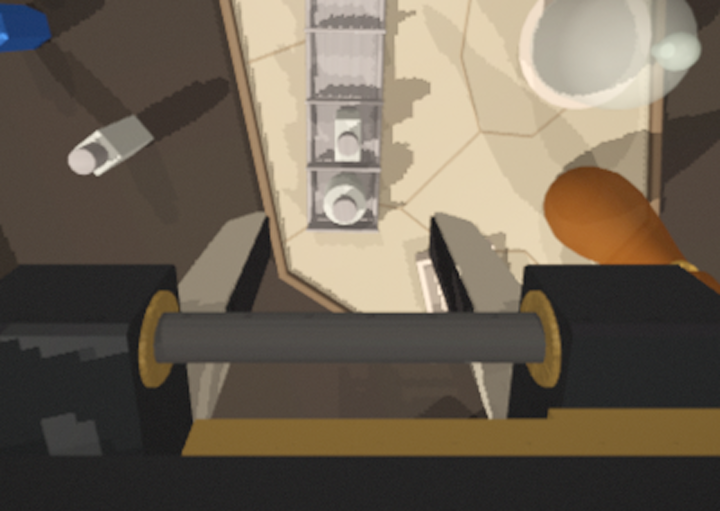

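Slab is centred too, cap at crop (348,142). Square next.

```bash
python3 -m handwheel '[{"delta_pos":[0,0,0],"turn":[0,0,-0.16],"fingers":-0.3},{"delta_pos":[0,0,0],"turn":[0,0,-0.16],"fingers":-0.3},{"delta_pos":[0,0,0],"turn":[0,0,-0.16],"fingers":-0.3},{"delta_pos":[0,0,0],"turn":[0,0,-0.16],"fingers":-0.3},{"delta_pos":[-1,-0.7,0],"turn":[0,0,0],"fingers":-0.3},{"delta_pos":[-3,-2,0],"turn":[0,0,0],"fingers":-0.3},{"delta_pos":[-3.7,-2.5,0],"turn":[0,0,0],"fingers":-0.3},{"delta_pos":[-3.7,-2.5,0],"turn":[0,0,0],"fingers":-0.3},{"delta_pos":[-2.2,-1.5,0],"turn":[0,0,0],"fingers":-0.3},{"delta_pos":[-0.8,-0.6,0],"turn":[0,0,0],"fingers":-0.3},{"delta_pos":[0,0,0],"turn":[0,0,0],"fingers":-0.3},{"delta_pos":[0,0,0],"turn":[0,0,0],"fingers":-0.3}]' 12
python3 -c "
from h import *
go(.451,-.031,.04,22)
c=cam('wrist');crop(c,215,135,295,195,8,'e8b.png')
print(proj(c,[.451,-.031,.078]))"
```

```text
time: 18.65
tool_pos: [0.4506, -0.0303, 0.1993]
tool_rot: [0.0, 0.982, 0.189, 0.0]
wrist_force: [1.1, -0.5, 0.1]
finger_gap: 0.0603
t 18.65 pos [ 0.4506 -0.0303  0.1993] yaw 21.8 tilt [ 0.001 -0.   ] gap 0.0603 F [ 1.1 -0.5  0.1]
turn z rad -0.003 then dx 0.01 dy 0.08 cm dz 15.93
[254.13625964 184.19187048]
```

View pics/e8b.png

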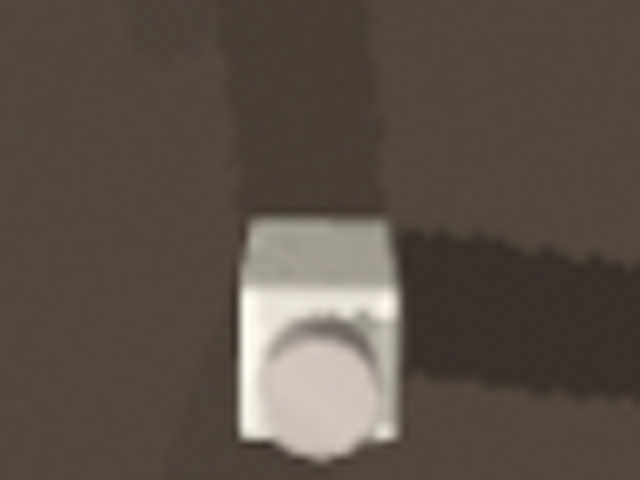

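```bash
python3 -m handwheel '[{"delta_pos":[0.03,0.05,1.5],"turn":[0,0,0],"fingers":-0.3},{"delta_pos":[0,0,3.5],"turn":[0,0,0],"fingers":-0.3},{"delta_pos":[0,0,4],"turn":[0,0,0],"fingers":-0.3},{"delta_pos":[0,0,4],"turn":[0,0,0],"fingers":-0.3},{"delta_pos":[0,0,2.2],"turn":[0,0,0],"fingers":-0.2},{"delta_pos":[0,0,1],"turn":[0,0,0],"fingers":-0.1},{"delta_pos":[0,0,0],"turn":[0,0,0],"fingers":0.1},{"delta_pos":[0,0,0],"turn":[0,0,0],"fingers":0.4},{"delta_pos":[0,0,0],"turn":[0,0,0],"fingers":0.6},{"delta_pos":[0,0,0],"turn":[0,0,0],"fingers":1},{"delta_pos":[0,0,0],"turn":[0,0,0],"fingers":1},{"delta_pos":[0,0,0],"turn":[0,0,0],"fingers":1}]' 12
python3 -m handwheel '[{"delta_pos":[0,0,-0.5],"turn":[0,0,0],"fingers":1},{"delta_pos":[0,0,-2],"turn":[0,0,0],"fingers":1},{"delta_pos":[0,0,-3.5],"turn":[0,0,0],"fingers":1},{"delta_pos":[0,0,-4],"turn":[0,0,0.12],"fingers":1},{"delta_pos":[0,0,-3],"turn":[0,0,0.17],"fingers":1},{"delta_pos":[0,0,-1],"turn":[0,0,0.17],"fingers":1},{"delta_pos":[0,0,0],"turn":[0,0,0.18],"fingers":1},{"delta_pos":[0,0,0],"turn":[0,0,0],"fingers":1}]' 12
python3 -c "
from h import *
go(*bay(.05),.053,-14.8)"
```

```text
time: 20.2
tool_pos: [0.4509, -0.0305, 0.0381]
tool_rot: [0.0, 0.982, 0.19, 0.001]
wrist_force: [-0.6, 0.6, 5.4]
finger_gap: 0.0242
time: 21.2
tool_pos: [0.4498, -0.0302, 0.1774]
tool_rot: [-0.0, 0.992, -0.128, -0.0]
wrist_force: [0.5, -0.4, -0.6]
finger_gap: 0.0242
t 21.20 pos [ 0.4498 -0.0302  0.1774] yaw -14.7 tilt [-0.  0.] gap 0.0242 F [ 0.5 -0.4 -0.6]
turn z rad 0.002 then dx 17.23 dy -10.71 cm dz 12.44
```

Place TCP z = 0.038+0.016 = 0.054.

```bash
python3 -m handwheel '[{"delta_pos":[1.2,-0.7,0],"turn":[0,0,0],"fingers":1},{"delta_pos":[2.4,-1.5,0],"turn":[0,0,0],"fingers":1},{"delta_pos":[3.5,-2.2,0],"turn":[0,0,0],"fingers":1},{"delta_pos":[3.7,-2.3,0],"turn":[0,0,0],"fingers":1},{"delta_pos":[3.5,-2.2,0],"turn":[0,0,0],"fingers":1},{"delta_pos":[2,-1.3,0],"turn":[0,0,0],"fingers":1},{"delta_pos":[1,-0.5,0],"turn":[0,0,0],"fingers":1},{"delta_pos":[0,0,0],"turn":[0,0,0],"fingers":1},{"delta_pos":[0,0,0],"turn":[0,0,0],"fingers":1}]' 12
python3 -c "
from h import *
go(*bay(.05),.054,-14.8)
c=cam('wrist');crop(c,60,100,460,384,1.8,'e9.png')"
```

```text
time: 22.32
tool_pos: [0.644, 0.0288, 0.1772]
tool_rot: [0.0, 0.992, -0.129, -0.0]
wrist_force: [-0.2, 0.1, 0.1]
finger_gap: 0.0237
t 22.32 pos [0.644  0.0288 0.1772] yaw -14.8 tilt [-0.001 -0.   ] gap 0.0237 F [-0.2  0.1  0.1]
turn z rad 0.001 then dx -0.04 dy -0.04 cm dz 12.32
```

View pics/e9.png

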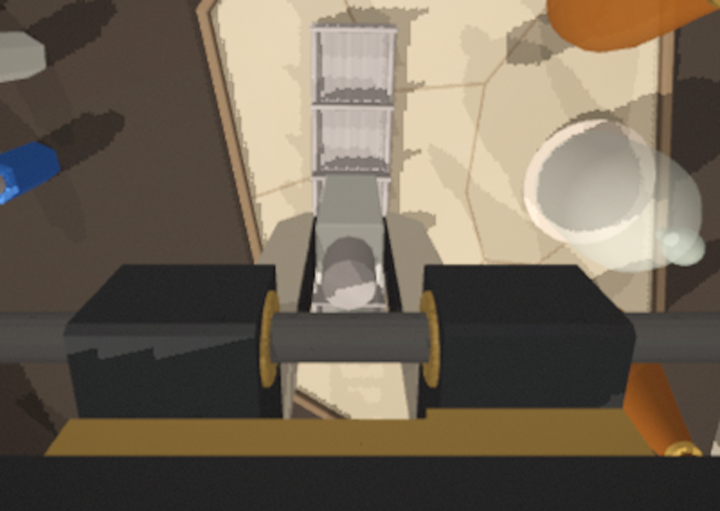

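```bash
python3 -m handwheel '[{"delta_pos":[0.08,-0.05,1.5],"turn":[0,0,0],"fingers":1},{"delta_pos":[0,0,3],"turn":[0,0,0],"fingers":1},{"delta_pos":[0,0,3],"turn":[0,0,0],"fingers":1},{"delta_pos":[0,0,2.3],"turn":[0,0,0],"fingers":1},{"delta_pos":[0,0,1.2],"turn":[0,0,0],"fingers":1},{"delta_pos":[0,0,0.6],"turn":[0,0,0],"fingers":1},{"delta_pos":[0,0,0.4],"turn":[0,0,0],"fingers":1},{"delta_pos":[0,0,0.2],"turn":[0,0,0],"fingers":1},{"delta_pos":[0,0,0],"turn":[0,0,0],"fingers":1},{"delta_pos":[0,0,0],"turn":[0,0,0],"fingers":1}]' 12
```

```text
time: 23.62
tool_pos: [0.646, 0.0293, 0.0558]
tool_rot: [-0.0, 0.992, -0.129, 0.0]
wrist_force: [0.1, 0.6, -0.5]
finger_gap: 0.0239
```

```bash
python3 -m handwheel '[{"delta_pos":[0,0,0.16],"turn":[0,0,0],"fingers":1},{"delta_pos":[0,0,0],"turn":[0,0,0],"fingers":1},{"delta_pos":[0,0,0],"turn":[0,0,0],"fingers":0.42},{"delta_pos":[0,0,0],"turn":[0,0,0],"fingers":0.25},{"delta_pos":[0,0,0],"turn":[0,0,0],"fingers":0.05},{"delta_pos":[0,0,0],"turn":[0,0,0],"fingers":0.05},{"delta_pos":[0,0,-1],"turn":[0,0,0],"fingers":0.05},{"delta_pos":[0,0,-3],"turn":[0,0,0],"fingers":0},{"delta_pos":[0,0,-4],"turn":[0,0,0],"fingers":-0.2},{"delta_pos":[0,0,-4],"turn":[0,0,0],"fingers":-0.3},{"delta_pos":[0,0,-3],"turn":[0,0,0],"fingers":-0.3},{"delta_pos":[0,0,-0.5],"turn":[0,0,0],"fingers":-0.3}]' 12
python3 -c "
from h import *
go(.432,.142,.033,-24)
c=cam('wrist');crop(c,60,100,460,384,1.8,'e10.png')
"
```

```text
time: 25.12
tool_pos: [0.6471, 0.0292, 0.2122]
tool_rot: [-0.0, 0.992, -0.129, 0.003]
wrist_force: [0.3, -0.0, -0.5]
finger_gap: 0.0604
t 25.12 pos [0.6471 0.0292 0.2122] yaw -14.8 tilt [ 0.006 -0.001] gap 0.0604 F [ 0.3 -0.  -0.5]
turn z rad 0.161 then dx -24.24 dy -1.56 cm dz 17.92
```

View pics/e10.png

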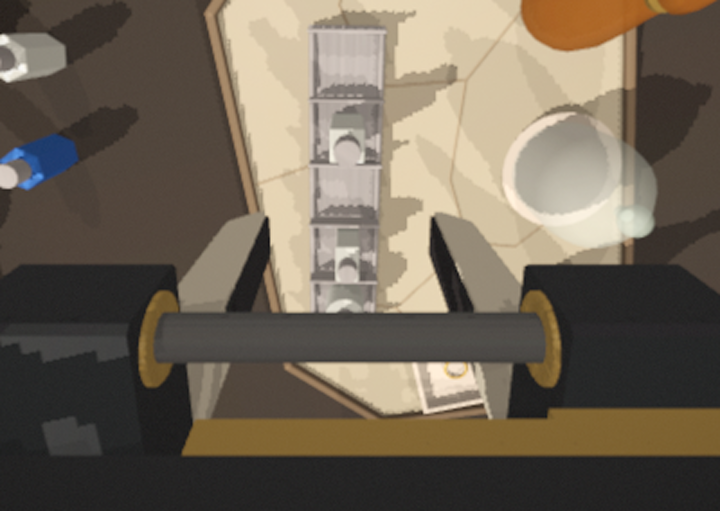

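Square stands upright in bay +50, cap at crop (347,148). Next is the white hexagon.

```bash
python3 -m handwheel '[{"delta_pos":[0,0,0],"turn":[0,0,0.16],"fingers":-0.3},{"delta_pos":[-1.5,-0.1,0],"turn":[0,0,0],"fingers":-0.3},{"delta_pos":[-3,-0.2,0],"turn":[0,0,0],"fingers":-0.3},{"delta_pos":[-4,-0.25,0],"turn":[0,0,0],"fingers":-0.3},{"delta_pos":[-4.3,-0.3,0],"turn":[0,0,0],"fingers":-0.3},{"delta_pos":[-4.3,-0.3,0],"turn":[0,0,0],"fingers":-0.3},{"delta_pos":[-4,-0.25,0],"turn":[0,0,0],"fingers":-0.3},{"delta_pos":[-2.1,-0.1,0],"turn":[0,0,0],"fingers":-0.3},{"delta_pos":[-1,-0.06,0],"turn":[0,0,0],"fingers":-0.3},{"delta_pos":[0,0,0],"turn":[0,0,0],"fingers":-0.3},{"delta_pos":[0,0,0],"turn":[0,0,0],"fingers":-0.3}]' 12
python3 -c "
from h import *
go(.432,.142,.033,-24)
c=cam('wrist');crop(c,215,135,295,195,8,'e11b.png')
print(proj(c,[.432,.142,.066]))"
```

```text
time: 26.55
tool_pos: [0.4318, 0.1414, 0.2087]
tool_rot: [0.0, 0.978, -0.208, 0.0]
wrist_force: [-1.0, 0.1, -0.8]
finger_gap: 0.0605
t 26.55 pos [0.4318 0.1414 0.2087] yaw -24.0 tilt [ 0. -0.] gap 0.0605 F [-1.   0.1 -0.8]
turn z rad 0.001 then dx -0.01 dy -0.06 cm dz 17.57
[254.43775957 178.11475631]
```

View pics/e11b.png

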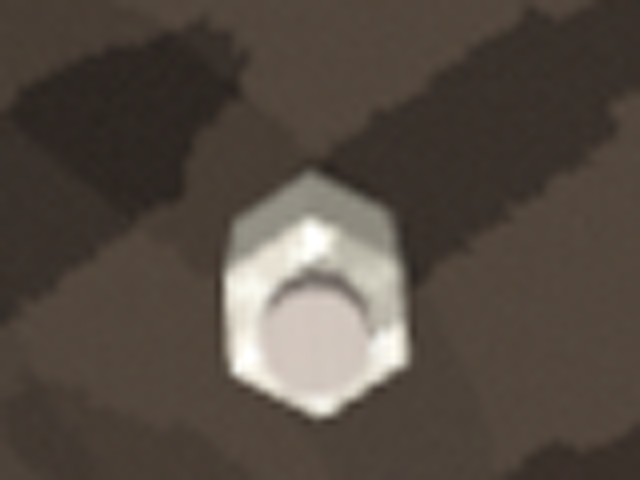

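```bash
python3 -m handwheel '[{"delta_pos":[-0.04,-0.08,1.5],"turn":[0,0,-0.07],"fingers":-0.3},{"delta_pos":[0,0,3.5],"turn":[0,0,0],"fingers":-0.3},{"delta_pos":[0,0,4],"turn":[0,0,0],"fingers":-0.3},{"delta_pos":[0,0,4],"turn":[0,0,0],"fingers":-0.3},{"delta_pos":[0,0,3],"turn":[0,0,0],"fingers":-0.2},{"delta_pos":[0,0,1.5],"turn":[0,0,0],"fingers":-0.1},{"delta_pos":[0,0,0],"turn":[0,0,0],"fingers":0.1},{"delta_pos":[0,0,0],"turn":[0,0,0],"fingers":0.3},{"delta_pos":[0,0,0],"turn":[0,0,0],"fingers":0.5},{"delta_pos":[0,0,0],"turn":[0,0,0],"fingers":1},{"delta_pos":[0,0,0],"turn":[0,0,0],"fingers":1},{"delta_pos":[0,0,0],"turn":[0,0,0],"fingers":1}]' 12
python3 -c "
from h import *
go(*bay(0),.049,-14.8)"
```

```text
time: 28.1
tool_pos: [0.4317, 0.1427, 0.0345]
tool_rot: [-0.0, 0.985, -0.173, 0.001]
wrist_force: [1.7, -0.7, 6.0]
finger_gap: 0.0276
t 28.10 pos [0.4317 0.1427 0.0345] yaw -19.9 tilt [0.002 0.   ] gap 0.0276 F [ 1.7 -0.7  6. ]
turn z rad -0.090 then dx 23.40 dy 10.55 cm dz -1.45
```

```bash
python3 -m handwheel '[{"delta_pos":[0,0,-0.5],"turn":[0,0,0],"fingers":1},{"delta_pos":[0,0,-2],"turn":[0,0,0],"fingers":1},{"delta_pos":[0,0,-3.5],"turn":[0,0,0],"fingers":1},{"delta_pos":[0,0,-4],"turn":[0,0,-0.09],"fingers":1},{"delta_pos":[0,0,-3],"turn":[0,0,0],"fingers":1},{"delta_pos":[0,0,-1],"turn":[0,0,0],"fingers":1},{"delta_pos":[0,0,0],"turn":[0,0,0],"fingers":1}]' 12
python3 -m handwheel '[{"delta_pos":[1.2,0.55,0],"turn":[0,0,0],"fingers":1},{"delta_pos":[2.7,1.2,0],"turn":[0,0,0],"fingers":1},{"delta_pos":[4,1.8,0],"turn":[0,0,0],"fingers":1},{"delta_pos":[4,1.8,0],"turn":[0,0,0],"fingers":1},{"delta_pos":[4,1.8,0],"turn":[0,0,0],"fingers":1},{"delta_pos":[4,1.8,0],"turn":[0,0,0],"fingers":1},{"delta_pos":[2.4,1.1,0],"turn":[0,0,0],"fingers":1},{"delta_pos":[1.1,0.5,0],"turn":[0,0,0],"fingers":1},{"delta_pos":[0,0,0],"turn":[0,0,0],"fingers":1},{"delta_pos":[0,0,0],"turn":[0,0,0],"fingers":1}]' 12
python3 -c "
from h import *
go(*bay(0),.0505,-14.8)
c=cam('wrist');crop(c,60,100,460,384,1.8,'e12.png')"
```

```text
time: 28.98
tool_pos: [0.4306, 0.1427, 0.1736]
tool_rot: [-0.0, 0.992, -0.129, 0.0]
wrist_force: [-0.2, -0.3, -1.5]
finger_gap: 0.028
time: 30.22
tool_pos: [0.6293, -0.0183, 0.1734]
tool_rot: [-0.0, 0.992, -0.128, -0.001]
wrist_force: [0.3, -0.3, 0.4]
finger_gap: 0.0277
t 30.23 pos [ 0.6293 -0.0183  0.1734] yaw -14.7 tilt [-0.001  0.   ] gap 0.0277 F [ 0.3 -0.3  0.4]
turn z rad 0.001 then dx 0.19 dy 0.02 cm dz 12.29
```

View pics/e12.png

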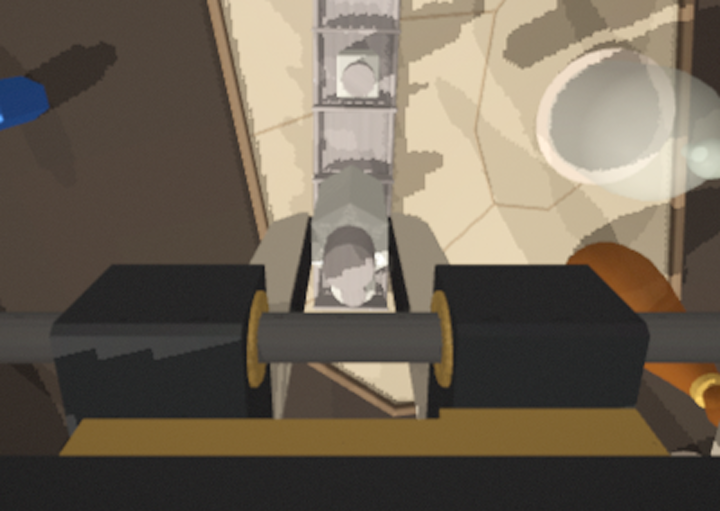

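```bash
python3 -m handwheel '[{"delta_pos":[0.22,0,1.5],"turn":[0,0,0],"fingers":1},{"delta_pos":[0,0,3],"turn":[0,0,0],"fingers":1},{"delta_pos":[0,0,3],"turn":[0,0,0],"fingers":1},{"delta_pos":[0,0,2.3],"turn":[0,0,0],"fingers":1},{"delta_pos":[0,0,1.2],"turn":[0,0,0],"fingers":1},{"delta_pos":[0,0,0.6],"turn":[0,0,0],"fingers":1},{"delta_pos":[0,0,0.4],"turn":[0,0,0],"fingers":1},{"delta_pos":[0,0,0.2],"turn":[0,0,0],"fingers":1},{"delta_pos":[0,0,0],"turn":[0,0,0],"fingers":1},{"delta_pos":[0,0,0],"turn":[0,0,0],"fingers":1}]' 12
```

```text
time: 31.52
tool_pos: [0.6325, -0.0197, 0.0522]
tool_rot: [0.0, 0.992, -0.129, 0.0]
wrist_force: [-0.4, 0.5, -1.1]
finger_gap: 0.0275
```

```bash
python3 -m handwheel '[{"delta_pos":[0,0,0.16],"turn":[0,0,0],"fingers":1},{"delta_pos":[0,0,0],"turn":[0,0,0],"fingers":1},{"delta_pos":[0,0,0],"turn":[0,0,0],"fingers":0.34},{"delta_pos":[0,0,0],"turn":[0,0,0],"fingers":0.15},{"delta_pos":[0,0,0],"turn":[0,0,0],"fingers":0},{"delta_pos":[0,0,0],"turn":[0,0,0],"fingers":0},{"delta_pos":[0,0,-1],"turn":[0,0,0],"fingers":0},{"delta_pos":[0,0,-3],"turn":[0,0,0],"fingers":-0.05},{"delta_pos":[0,0,-4],"turn":[0,0,0],"fingers":-0.2},{"delta_pos":[0,0,-4],"turn":[0,0,0],"fingers":-0.3},{"delta_pos":[0,0,-3],"turn":[0,0,0],"fingers":-0.3},{"delta_pos":[0,0,-0.5],"turn":[0,0,0],"fingers":-0.3}]' 12
python3 -c "
from h import *
go(.4545,.2932,.045,-14.8)
c=cam('wrist');crop(c,60,100,460,384,1.8,'e13.png')
"
```

```text
time: 33.02
tool_pos: [0.6337, -0.0198, 0.2085]
tool_rot: [0.0, 0.992, -0.129, 0.003]
wrist_force: [0.8, -0.5, 0.1]
finger_gap: 0.0606
t 33.02 pos [ 0.6337 -0.0198  0.2085] yaw -14.8 tilt [ 0.006 -0.001] gap 0.0606 F [ 0.8 -0.5  0.1]
turn z rad 0.000 then dx -25.32 dy -25.69 cm dz 16.35
```

View pics/e13.png

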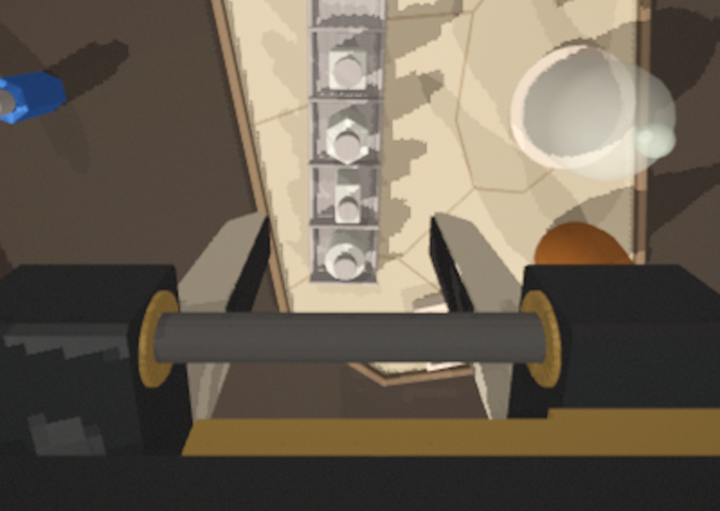

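Four vials stand in place, with caps at crop (348,68), (348,142), (348,206) and (346,262). Column next.

```bash
python3 -m handwheel '[{"delta_pos":[-1.2,-1.2,0],"turn":[0,0,0],"fingers":-0.3},{"delta_pos":[-2.7,-2.7,0],"turn":[0,0,0],"fingers":-0.3},{"delta_pos":[-3.5,-3.5,0],"turn":[0,0,0],"fingers":-0.3},{"delta_pos":[-3.7,-3.8,0],"turn":[0,0,0],"fingers":-0.3},{"delta_pos":[-3.7,-3.8,0],"turn":[0,0,0],"fingers":-0.3},{"delta_pos":[-3.7,-3.8,0],"turn":[0,0,0],"fingers":-0.3},{"delta_pos":[-3.5,-3.5,0],"turn":[0,0,0],"fingers":-0.3},{"delta_pos":[-2.2,-2.2,0],"turn":[0,0,0],"fingers":-0.3},{"delta_pos":[-1.1,-1.2,0],"turn":[0,0,0],"fingers":-0.3},{"delta_pos":[0,0,0],"turn":[0,0,0],"fingers":-0.3},{"delta_pos":[0,0,0],"turn":[0,0,0],"fingers":-0.3}]' 12
python3 -c "
from h import *
go(.4545,.2932,.045,-14.8)
c=cam('wrist');crop(c,215,135,295,215,7,'e14b.png')
print(proj(c,[.4545,.2932,.09]))"
```

```text
time: 34.45
tool_pos: [0.4535, 0.2927, 0.2047]
tool_rot: [0.0, 0.992, -0.129, -0.0]
wrist_force: [0.5, -0.1, -0.0]
finger_gap: 0.0603
t 34.45 pos [0.4535 0.2927 0.2047] yaw -14.8 tilt [-0.001 -0.001] gap 0.0603 F [ 0.5 -0.1 -0. ]
turn z rad -0.000 then dx 0.08 dy -0.08 cm dz 15.97
[255.30387487 183.9358569 ]
```

View pics/e14b.png

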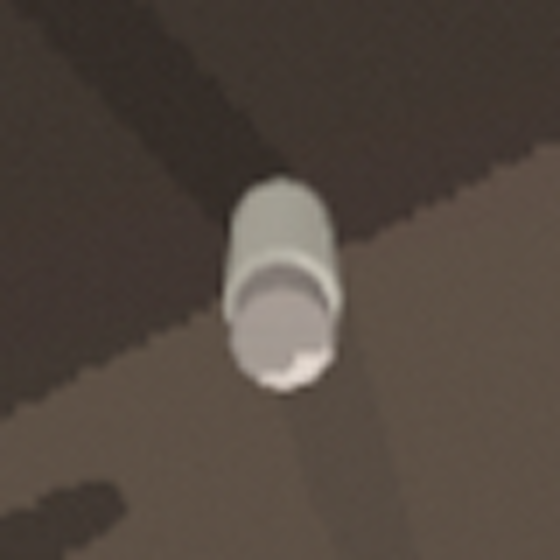

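```bash
python3 -m handwheel '[{"delta_pos":[0.06,-0.1,1.5],"turn":[0,0,0],"fingers":-0.3},{"delta_pos":[0,0,3.5],"turn":[0,0,0],"fingers":-0.3},{"delta_pos":[0,0,4],"turn":[0,0,0],"fingers":-0.3},{"delta_pos":[0,0,3.8],"turn":[0,0,0],"fingers":-0.3},{"delta_pos":[0,0,2.2],"turn":[0,0,0],"fingers":-0.2},{"delta_pos":[0,0,1],"turn":[0,0,0],"fingers":0},{"delta_pos":[0,0,0],"turn":[0,0,0],"fingers":0.2},{"delta_pos":[0,0,0],"turn":[0,0,0],"fingers":0.45},{"delta_pos":[0,0,0],"turn":[0,0,0],"fingers":0.7},{"delta_pos":[0,0,0],"turn":[0,0,0],"fingers":1},{"delta_pos":[0,0,0],"turn":[0,0,0],"fingers":1},{"delta_pos":[0,0,0],"turn":[0,0,0],"fingers":1}]' 12
python3 -m handwheel '[{"delta_pos":[0,0,-0.5],"turn":[0,0,0],"fingers":1},{"delta_pos":[0,0,-2],"turn":[0,0,0],"fingers":1},{"delta_pos":[0,0,-3.5],"turn":[0,0,0],"fingers":1},{"delta_pos":[0,0,-4],"turn":[0,0,0],"fingers":1},{"delta_pos":[0,0,-3],"turn":[0,0,0],"fingers":1},{"delta_pos":[0,0,-1],"turn":[0,0,0],"fingers":1},{"delta_pos":[0,0,0],"turn":[0,0,0],"fingers":1}]' 12
python3 -c "
from h import *
go(*bay(.1),.062,-14.8)"
```

```text
time: 36.0
tool_pos: [0.4548, 0.2946, 0.046]
tool_rot: [-0.0, 0.992, -0.129, 0.001]
wrist_force: [0.2, -0.6, 5.3]
finger_gap: 0.0195
time: 36.88
tool_pos: [0.4539, 0.2942, 0.185]
tool_rot: [-0.0, 0.992, -0.129, 0.0]
wrist_force: [0.5, 0.3, -0.4]
finger_gap: 0.0197
t 36.88 pos [0.4539 0.2942 0.185 ] yaw -14.8 tilt [0. 0.] gap 0.0197 F [ 0.5  0.3 -0.4]
turn z rad 0.000 then dx 25.12 dy 15.76 cm dz 12.30
```

```bash
python3 -m handwheel '[{"delta_pos":[1.2,0.75,0],"turn":[0,0,0],"fingers":1},{"delta_pos":[2.8,1.8,0],"turn":[0,0,0],"fingers":1},{"delta_pos":[4,2.5,0],"turn":[0,0,0],"fingers":1},{"delta_pos":[4.5,2.8,0],"turn":[0,0,0],"fingers":1},{"delta_pos":[4.5,2.8,0],"turn":[0,0,0],"fingers":1},{"delta_pos":[4,2.5,0],"turn":[0,0,0],"fingers":1},{"delta_pos":[2.8,1.75,0],"turn":[0,0,0],"fingers":1},{"delta_pos":[1.4,0.9,0],"turn":[0,0,0],"fingers":1},{"delta_pos":[0,0,0],"turn":[0,0,0],"fingers":1},{"delta_pos":[0,0,0],"turn":[0,0,0],"fingers":1}]' 12
python3 -c "
from h import *
go(*bay(.1),.062,-14.8)
c=cam('wrist');crop(c,60,100,460,384,1.8,'e15.png')
X=np.array([np.cos(SY),np.sin(SY)])
print([((proj(c,[*(bay(.125)+dx*X),.034])-[60,100])*1.8).round().tolist() for dx in(-.024,.024)])"
```

```text
time: 38.12
tool_pos: [0.6565, 0.0782, 0.1848]
tool_rot: [-0.0, 0.992, -0.128, -0.001]
wrist_force: [-0.0, 0.1, -1.2]
finger_gap: 0.0199
t 38.12 pos [0.6565 0.0782 0.1848] yaw -14.7 tilt [-0.001  0.001] gap 0.0199 F [-0.   0.1 -1.2]
turn z rad 0.001 then dx 0.02 dy 0.04 cm dz 12.28
[[316.0, 104.0], [386.0, 104.0]]
```

View pics/e15.png

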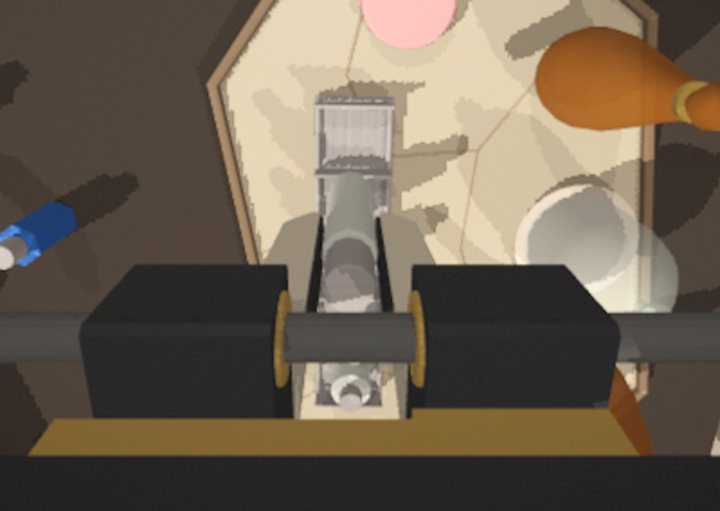

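```bash
python3 -m handwheel '[{"delta_pos":[0.15,-0.08,1.5],"turn":[0,0,0],"fingers":1},{"delta_pos":[0,0,3],"turn":[0,0,0],"fingers":1},{"delta_pos":[0,0,3],"turn":[0,0,0],"fingers":1},{"delta_pos":[0,0,2.3],"turn":[0,0,0],"fingers":1},{"delta_pos":[0,0,1.2],"turn":[0,0,0],"fingers":1},{"delta_pos":[0,0,0.6],"turn":[0,0,0],"fingers":1},{"delta_pos":[0,0,0.4],"turn":[0,0,0],"fingers":1},{"delta_pos":[0,0,0.2],"turn":[0,0,0],"fingers":1},{"delta_pos":[0,0,0],"turn":[0,0,0],"fingers":1},{"delta_pos":[0,0,0],"turn":[0,0,0],"fingers":1}]' 12
```

```text
time: 39.42
tool_pos: [0.6593, 0.0775, 0.0636]
tool_rot: [-0.0, 0.992, -0.129, 0.0]
wrist_force: [-1.2, 0.3, -1.1]
finger_gap: 0.0196
```

```bash
python3 -m handwheel '[{"delta_pos":[0,0,0.15],"turn":[0,0,0],"fingers":1},{"delta_pos":[0,0,0],"turn":[0,0,0],"fingers":1},{"delta_pos":[0,0,0],"turn":[0,0,0],"fingers":0.52},{"delta_pos":[0,0,0],"turn":[0,0,0],"fingers":0.35},{"delta_pos":[0,0,0],"turn":[0,0,0],"fingers":0.1},{"delta_pos":[0,0,0],"turn":[0,0,0],"fingers":0.1},{"delta_pos":[0,0,-1],"turn":[0,0,0],"fingers":0.1},{"delta_pos":[0,0,-3],"turn":[0,0,0],"fingers":0},{"delta_pos":[0,0,-4],"turn":[0,0,0],"fingers":-0.2},{"delta_pos":[0,0,-4],"turn":[0,0,0],"fingers":-0.3},{"delta_pos":[0,0,-3],"turn":[0,0,0],"fingers":-0.3},{"delta_pos":[0,0,-0.5],"turn":[0,0,0],"fingers":-0.3}]' 12
python3 -m handwheel '[{"delta_pos":[-1.2,0,0],"turn":[0,0,0],"fingers":-0.3},{"delta_pos":[-3,0,0],"turn":[0,0,0],"fingers":-0.3},{"delta_pos":[-4,0,0],"turn":[0,0,0],"fingers":-0.3},{"delta_pos":[-4,0,0],"turn":[0,0,0],"fingers":-0.3},{"delta_pos":[-4,0,0],"turn":[0,0,0],"fingers":-0.3},{"delta_pos":[-4,0,0],"turn":[0,0,0],"fingers":-0.3},{"delta_pos":[-3,0,0],"turn":[0,0,0],"fingers":-0.3},{"delta_pos":[-1.2,0,0],"turn":[0,0,0],"fingers":-0.3},{"delta_pos":[0,0,0],"turn":[0,0,0],"fingers":-0.3}]' 12
python3 -c "
from h import *
c=cam('top');crop(c,100,60,400,310,2.4,'f_top.png')
c=cam('scene');crop(c,100,80,410,310,2.5,'f_sc.png')
"
```

```text
time: 40.92
tool_pos: [0.6604, 0.0776, 0.2201]
tool_rot: [-0.0, 0.992, -0.129, 0.003]
wrist_force: [-0.1, -0.2, -0.6]
finger_gap: 0.0603
time: 42.05
tool_pos: [0.4224, 0.14, 0.2161]
tool_rot: [0.0, 0.992, -0.128, -0.0]
wrist_force: [1.2, -0.3, 0.5]
finger_gap: 0.0605
```

View pics/f_top.png

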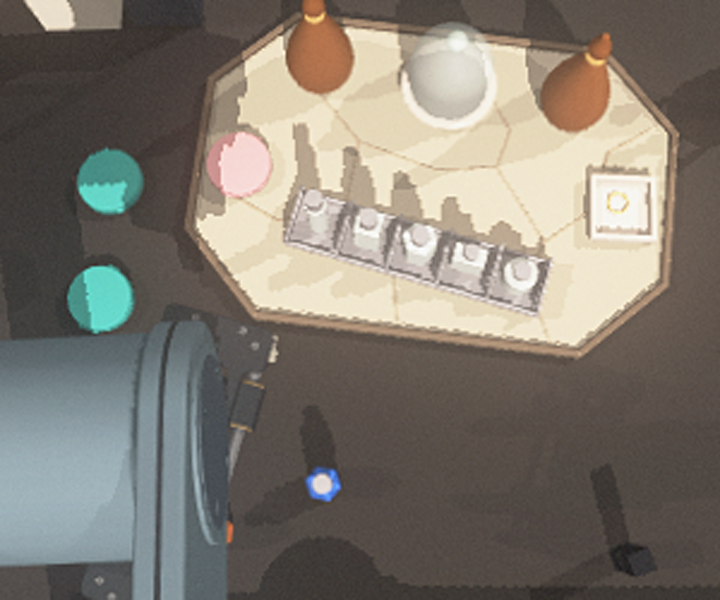

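View pics/f_sc.png

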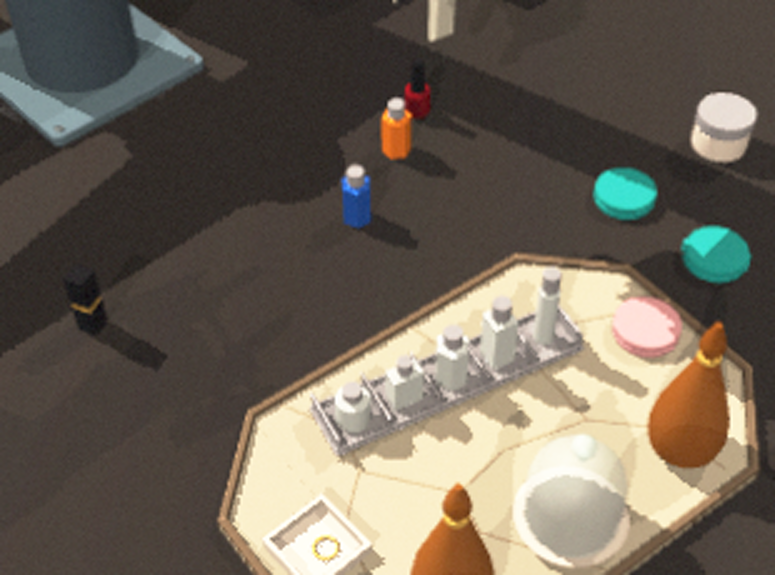

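```bash
python3 -c "
from h import *
t=cam('top');X=np.array([np.cos(SY),np.sin(SY)]);Y=np.array([-np.sin(SY),np.cos(SY)])
for (u,v),z in zip([(315,203),(369,218),(417,236),(470,251),(521,270)],[.106,.094,.082,.071,.060]):
  w=onz(t,(u+.5)/2.4-.5+100,(v+.5)/2.4-.5+60,z)[:2]-S;print(np.round([w@X*1000,w@Y*1000],1))
w=onz(t,(634+.5)/2.4-.5+100,(560+.5)/2.4-.5+60,.074);print('lip',w)
print(monitor.observe()['time'])
from station import workorder
workorder.close_job()"
```

```text
[-3.3 97.7]
[-0.8 48.8]
[-2.3  3.3]
[ -0.2 -47. ]
[ -2.1 -97.4]
lip [ 0.34204499 -0.20885498  0.074     ]
42.2
the job is handed in; nothing more can be done
```

All five vials are back in the steel stand, upright and released, one to a bay. From the pink compact's end they run column, square, hexagon, slab, squat. I handed the job in at about 42 s of the 96 s allowed; it reports no verdict.

- **Placement:** the last top view puts every cap within about 4 mm of its bay centre, both along and across the stand, against a 16 mm limit. The scene view shows all five standing.
- **Force:** wrist force readings stayed at about 6 N or less at the end of each move. I lowered every vial onto the bay floor before opening the gripper.
- **Bystanders:** the compact, cloche, lipstick, nail varnish and look-alikes all look standing and where they were. I judged the compact, cloche and varnish by eye only.
- **One disagreement:** my final rough lipstick reading was about 9 mm from the first one. I took a coarse pixel on its outline rather than on its top face, and the arm never worked near it, so I put this down to measurement. I did not re-measure it.

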